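# Turn the clean screwdriver over and rack it with the strap gauge

### The job

Put these two clean tools away in the wooden tool holder: stand the screwdriver blade down in the empty round hole, pushed in until its handle sits on the wood (it is upside down in the drying stand now, so it has to be turned over), and stand the flat steel gauge plate on end in the slot, fully home. Leave the brush, the blue parts dish, the glass jar and the loupe where they are, and let go of both tools.

Things in the scene. Friction and masses are not known exactly. Their poses are not given: they have to be found in the camera images.
- holder: Fixed wooden tool holder block, 100 (x) by 180 (y) by 70 (z) mm, origin at the centre of its underside, z up; its x points roughly to world +y, so its long sides run roughly away from the robot. Three openings go from its top straight through to the bench (2 mm chamfers): empty 15 mm round hole at x -10, y +50; slot at x -10, y -50; 16 mm hole with the brush at x +30, y +5.
- bore_mouth (a point): Centre of the mouth of the holder's empty 15 mm round hole, in the top face 70 mm above the bench. Axes as the holder's.
- slot_mouth (a point): Centre of the mouth of the holder's slot, in the top face 70 mm above the bench. Slot is 10 mm along the holder's x, 54 mm along its y, 70 mm deep (down to the bench).
- drystand: Fixed aluminium drying stand, a block 70 (x) by 80 (y) by 40 (z) mm, origin at the centre of its underside. In the middle of its top a square hole, 27 by 27 mm, sides along its x and y, 30 mm deep, in which the screwdriver's square handle stands, butt down.
- driver: Screwdriver, 155 mm long, about 85 g. Origin: centre of the butt end; +z runs from butt to blade tip. Butt cap 18 mm diameter, z 0 to 4; black square handle, 24 mm (own x) by 24 mm (own y), z 4 to 95 mm; steel shaft 10 mm diameter, z 95 to 155, last 5 mm tapering to 7 mm. Starts blade up in the drying stand, butt 10 mm above the bench, leaning a few degrees.
- shoulder (a point): Point on the screwdriver's axis at the handle's shoulder, where the shaft begins (driver z 95 mm); axes as the driver's. Put away it lies on the holder's top, 70 mm above the bench, with +z down and the butt 165 mm above the bench. Laid on the bench, the driver rests on a side of its handle, axis 12 mm up, and does not roll. Its centre of mass is about at driver z 62 mm.
- rest: Fixed dark steel bench block on which the gauge plate lies at the start, 70 (x) by 30 (y) by 30 (z) mm, origin at the centre of its underside.
- gauge: Flat steel gauge plate with round marks, 130 (own x) by 50 (own y) by 6 (own z) mm, about 120 g, origin at its centre; either end may go down. Starts flat and loose on the rest, lengthwise along it within 0.1 rad, centre 33 mm above the bench, overhanging 30 mm at each end and 10 mm each side. Put away it stands on end on the bench in the slot, centre 65 mm above the bench, 60 mm showing.
- brush: Bystander: small dusting brush standing bristles up in the holder's third hole, 147 mm long, handle 12 mm in diameter, head up to 19 mm; origin at its lower end, on the bench, z up. Leave alone.
- dish: Bystander: blue round parts dish, 124 mm in diameter, 18 mm high, origin at the centre of its underside. Leave alone.
- jar: Bystander: low glass jar, 100 mm in diameter, 45 mm high, origin at the centre of its underside. Leave alone.
- loupe: Bystander: black eye loupe, 36 mm in diameter, 32 mm high, origin at the centre of its underside. Leave alone.
There are look-alikes about, which are no part of the job. Several things have the shape of the gauge; the one meant has the colours described above.

How it is judged:
At the end, for the whole second after the job is handed in: Screwdriver blade down in the round hole: butt within 10 mm of the hole axis, within 5 degrees of vertical, shoulder on the wood (4 mm). Gauge plate on end in the slot: centre within 5 mm of the slot's middle and of its full depth, within 5 degrees of vertical. Both at rest, released (horizontal distance between driver and bore_mouth below 0.01 m and angle between driver's own z axis and vertical above 3.04 rad and z of driver in the frame of holder between 0.161 and 0.169 m and x of gauge in the frame of holder between -0.015 and -0.005 m and y of gauge in the frame of holder between -0.055 and -0.045 m and z of gauge in the frame of holder between 0.06 and 0.07 m and angle between the x axis of gauge and the z axis of holder, either way round below 0.08 rad and linear speed of each of driver, gauge below 0.02 m/s); the robot touches nothing.
It fails at once if a bystander (brush, dish, jar or loupe) is moved by more than 20 mm (distance of any of brush, dish, jar, loupe from where it was at the start of the episode above 0.02 m).
It also fails if it takes over 72 s, if anything falls off the work surface, if the arm or the gripper's body presses on something with over 40 N, if the wrist force passes 120 N, or if a joint passes its speed limit or range.

### The arm

A 6-joint arm with a two-finger parallel gripper is mounted at the origin on the work surface. World frame = base frame: x ahead of the robot, y to its left, z up, the work surface at z = 0. Lengths are in m, angles in rad, forces in N, time in s.
With the tool pointing down it reaches from about 0.3 to 0.875 m from the base axis. Payload 6.4 kg.
Tool frame: the origin (TCP) lies where the fingers leave the gripper's body, on its centre line; the fingertips stand 73 mm ahead of it and the grasp point (between the pads) lies 54 mm ahead of it (ctrl.pinch_z is the distance from the TCP to the grasp point, in m); z points along the fingers, y is the direction in which the jaws open and shut (so a half turn about z gives the same grasp; the last joint's range is limited). The gripper opens to 85 mm and grips with 20 to 120 N. Pads are 22 mm wide; open, the fingers measure 114 mm over their backs; the gripper's body (76 mm by 85 mm) begins 54 mm behind the grasp point. The pads swing forward as they close: fully open they stand 13 mm farther back than shut.
Start: joints at [-1.517, 0.181, 1.607, -0, 1.354, -0.206], TCP at [0.148, -0.556, 0.304] pointing down, gripper open.
Joint ranges: [-2.99, 2.99], [-0.89, 2.07], [0.3, 2.58], [-1.14, 4.28], [0, 2.63], [-3.12, 3.12]. Speed limits (rad/s): [2.57, 2.57, 3.01, 3.14, 3.14, 3.14].

### API

Orientations are given as a unit quaternion [w, x, y, z].
In Python, from bench import ctrl, camera, camera_model gives the robot as it stands.
- The arm moves only by the tool arm_command, never from a script. Its argument "series" is a list of rows, each a list of 7 numbers: the shift along the tool's x, y, z in m, then the turn, a rotation vector about the tool's x, y, z in degrees, then the finger opening in m, from 0 to 0.0854. In form: [[tx, ty, tz, rx, ry, rz, gripper], ...]. A call has exactly 5 rows; each row is the pose to reach, as a shift and turn from the pose commanded when the call began, along the tool's axes at that moment; what a row does not reach only later rows make up. A row lasts 1/10 s, in which the tool goes at most 50 mm and 8.59 degrees, less where a joint would pass 70% of its speed; a pose out of reach is approached as far as the arm can. A call with a gripper value outside its range is refused whole. The fingers move at their own pace and stop on an object; the grip force is fixed at half the most. Time passes only in rows, so rows that repeat a pose let the fingers close, or fill a call up. It gives the time, the measured TCP pose, the force and the opening at its end, in the units of the state.
- ctrl.get_obs(): the state, without advancing time (a new reading comes with each control period).
- camera(name): name is "scene" or "top" or "wrist"; returns (picture, depth): 400x640x3 uint8, red, green, blue; 400x640 float32, m along the optical axis (not along the pixel's ray), 0 where there is no reading.
- camera_model(name): a dict with "K" (3x3 intrinsics, pixels), "position" and "attitude" of the camera in the world. Camera axes: x right, y down, z forward; pixel columns grow to the right and rows downward; lengths in m; the calibration is good to about 2 mm. A picture is of the moment at which its call begins: read the wrist's pose just before it. camera_model takes no time and is no camera call; for the wrist camera it gives the pose at the moment of the call.
- ctrl.hand_in(): hands the job in, once; it reports no verdict.
The state is a dict: "time_s": time; "q": joint angles; "dq": joint speeds; "joint_efforts": joint torques, N m; "eef_pos": TCP position; "eef_rot": TCP orientation; "wrist_force": force on the tool from outside, world axes, zero at the start; "torque": the same for the moment, N m; "opening": opening from 0.0 (shut) to 1.0 (fully open).
Only numpy, scipy, OpenCV 4.12 (cv2) and the standard library are available. Lean on these libraries where they do the work, as an engineer would, in place of code of your own. Each camera call takes 0.05 s, during which the arm holds its last target. There are 200 camera calls.

## Working session

There is one attempt and no reset: what is moved stays moved. The work goes in short steps, Python scripts to look and compute and a tool call to move; the robot and the scene stay as the last step left them, time stands still between calls to the robot, and variables do not carry over. Pictures are saved under pics/ and viewed, about 8 in all and at most 12, crops included, and the job is handed in when it is done.

Besides the shell and the picture viewer there is one more tool, called after "Call:" as a command line: name --pt "numbers of a row" for each row, then --argument value for the rest. arm_command: Moves the arm, as the interface text tells. Its arguments: {"type":"object","properties":{"series":{"type":"array","items":{"type":"array","items":{"type":"number"}}}},"required":["series"]}

```bash
mkdir -p pics; cat > h.py <<'E'
import numpy as np, cv2
from scipy.spatial.transform import Rotation as R
from bench import ctrl, camera, camera_model
def rot(a):
    a=np.array(a,float)
    return a if a.shape==(3,3) else R.from_quat(a[[1,2,3,0]]).as_matrix()
def cam(n):
    m=camera_model(n); p,d=camera(n); return p,d,np.array(m["K"]),np.array(m["position"]),rot(m["attitude"])
def save(n,p,s=1.0): cv2.imwrite("pics/"+n,cv2.resize(p[...,::-1],None,fx=s,fy=s,interpolation=cv2.INTER_CUBIC))
def ray(uv,K,P,A): return A@np.linalg.inv(K)@np.array([uv[0],uv[1],1.])
def plane(uv,z,K,P,A):
    r=ray(uv,K,P,A); return P+r*(z-P[2])/r[2]
def cloud(d,K,P,A):
    v,u=np.mgrid[:d.shape[0],:d.shape[1]]
    c=np.stack([(u-K[0,2])/K[0,0],(v-K[1,2])/K[1,1],np.ones(d.shape)],-1)*d[...,None]
    return c@A.T+P
def tcp():
    o=ctrl.get_obs(); return np.array(o["eef_pos"]),rot(o["eef_rot"]),o
E
python3 - <<'E'
from h import *
for n in("top","scene","wrist"):
    p,d,K,P,A=cam(n); np.savez(n+"0.npz",p=p,d=d,K=K,P=P,A=A); print(n,K[0,0],P.round(3),A.round(2).tolist(),(d>0).mean())
    if n!="wrist": save(n+"0.png",p,1.25)
print(tcp()[2])
E
```

```text
top 383.89731269682204 [ 0.408 -0.1    1.091] [[-0.03, -0.99, 0.13], [-1.0, 0.03, 0.01], [-0.01, -0.13, -0.99]] 0.995921875
scene 430.48374057497256 [1.343 0.483 0.789] [[-0.61, 0.46, -0.65], [0.79, 0.36, -0.5], [0.01, -0.81, -0.58]] 0.9925
wrist 307.00024611075327 [ 0.224 -0.536  0.373] [[0.26, -0.92, -0.3], [-0.97, -0.24, -0.08], [-0.0, 0.31, -0.95]] 0.996046875
{'time_s': 0.15, 'q': array([-1.51731135e+00,  1.81365690e-01,  1.60779690e+00,  3.14806570e-05,
        1.35380867e+00, -2.06275868e-01]), 'dq': array([ 0.00107608, -0.00261503, -0.00231622, -0.0012744 , -0.0004845 ,
       -0.00021077]), 'joint_efforts': array([ 3.91926960e-04, -4.45265865e+01, -3.51693320e+01, -2.63175607e-04,
        5.88537645e-03,  3.18504306e-05]), 'eef_pos': array([ 0.14770791, -0.55535739,  0.3031847 ]), 'eef_rot': array([-6.86117882e-04,  9.91577592e-01,  1.29512174e-01,  6.79323329e-05]), 'wrist_force': array([ 0.32482121, -1.32708955, -0.51037357]), 'torque': array([-0.02090878,  0.01969098, -0.00451548]), 'opening': 1.000073220690772}
```

View pics/top0.png

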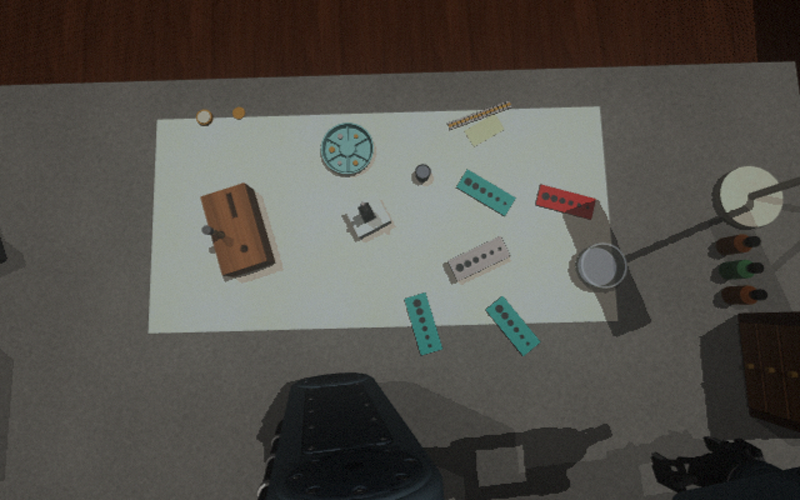

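View pics/scene0.png

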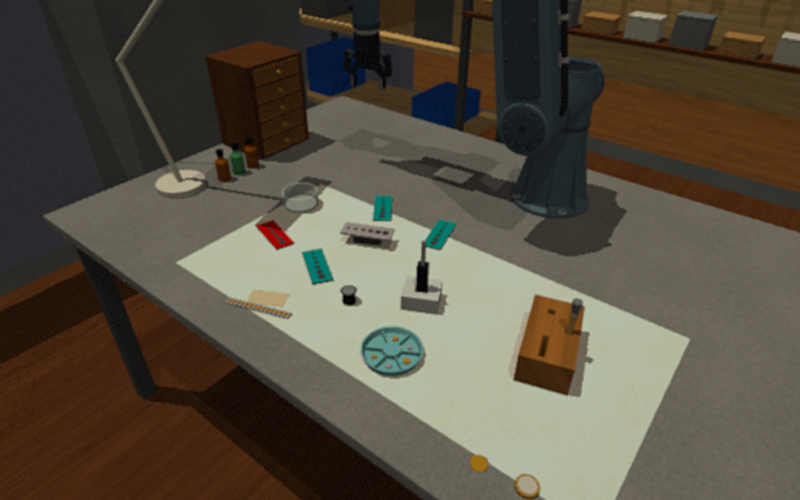

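Top picture at 1.25×: gauge-shaped things are three teal plates at (485,192), (422,323) and (513,325), a red plate at (566,201), and a steel-grey plate at (477,260). The grey one fits, being steel with round marks and raised on a dark block. The holder is at (237,230), with its slot at (232,205) and hole at (244,248). The brush is at (210,233), the drying stand with the driver at (368,218), the loupe at (422,173), the dish at (347,150) and the jar at (602,266).

```bash
python3 - <<'E'
from h import *
from h import cloud
z=np.load("top0.npz"); p,d,K,P,A=[z[k] for k in "pdKPA"]
C=cloud(d,K,P,A)
s=np.load("scene0.npz"); ps,ds,Ks,Ps,As=[s[k] for k in "pdKPA"]; Cs=cloud(ds,Ks,Ps,As)
def box(n,C,u0,u1,v0,v1,zl,zh):
    c=C[int(v0/1.25):int(v1/1.25),int(u0/1.25):int(u1/1.25)].reshape(-1,3); c=c[(c[:,2]>zl)&(c[:,2]<zh)]
    r=cv2.minAreaRect((c[:,:2]*1000).astype(np.float32)); print(n,len(c),np.round(r[0]),np.round(r[1]),round(r[2],1),"medz",np.median(c[:,2]).round(4)); return c
print("bench z",np.median(C[200:210,150:170,2]),np.median(Cs[300:310,360:380,2]))
box("holder",C,195,280,175,285,.06,.08); box("holder s",Cs,510,590,285,395,.06,.08)
box("gauge",C,430,525,225,290,.022,.05); box("gauge s",Cs,335,400,215,250,.024,.05)
box("stand",C,330,400,190,250,.03,.05);box("stand s",Cs,395,450,235,315,.03,.05)
c=box("driver",C,330,400,190,250,.055,.2);print(c[np.argsort(c[:,2])][::8].round(3).tolist())
c=box("driver s",Cs,395,450,235,315,.055,.2)
for a in range(6,17): 
    k=c[(c[:,2]>a/100)&(c[:,2]<a/100+.01)]; print(a,len(k),k.mean(0).round(4) if len(k) else "")
# openings by darkness / depth within holder top
g=cv2.cvtColor(p,cv2.COLOR_RGB2GRAY)
for n,u,v in(("slot",232,205),("hole",244,248)): print(n,plane((u/1.25,v/1.25),.07,K,P,A).round(4))
for n,u,v in(("slot s",544,345),("hole s",552,312)): print(n,plane((u/1.25,v/1.25),.07,Ks,Ps,As).round(4))
for n,u,v,zz in(("loupe",422,173,.03),("dish",347,150,.018),("jar",602,266,.045),("brushtop",208,230,.147)): print(n,plane((u/1.25,v/1.25),zz,K,P,A).round(3))
w=np.load("wrist0.npz"); 
save("crop0.png",np.hstack([cv2.resize(p[170:240,330:430],(400,280)),cv2.resize(ps[165:215,255:335],(448,280))]),.9)
E
```

```text
bench z 0.001359630210137186 0.0010252696079148804
holder 2400 [572. 263.] [181. 102.] 16.6 medz 0.0711
holder s 2206 [572. 263.] [185. 100.] 16.7 medz 0.0705
gauge 859 [ 496. -268.] [ 50. 130.] 23.7 medz 0.0378
gauge s 414 [ 497. -267.] [ 56. 131.] 22.8 medz 0.0366
stand 602 [598. -24.] [70. 80.] 27.0 medz 0.0414
stand s 508 [598. -24.] [77. 80.] 26.2 medz 0.0402
driver 121 [598. -25.] [25. 23.] 25.2 medz 0.1058
[[0.592, -0.038, 0.056], [0.593, -0.039, 0.068], [0.586, -0.026, 0.078], [0.584, -0.019, 0.091], [0.603, -0.012, 0.104], [0.6, -0.017, 0.104], [0.589, -0.028, 0.105], [0.584, -0.023, 0.106], [0.596, -0.031, 0.106], [0.599, -0.036, 0.107], [0.586, -0.018, 0.107], [0.604, -0.034, 0.109], [0.594, -0.026, 0.119], [0.594, -0.026, 0.148], [0.595, -0.028, 0.164], [0.6, -0.028, 0.167]]
driver s 261 [599. -23.] [27. 23.] 23.3 medz 0.1
6 29 [ 0.6063 -0.0185  0.065 ]
7 28 [ 0.6074 -0.0185  0.0752]
8 29 [ 0.6076 -0.0197  0.0845]
9 31 [ 0.6069 -0.019   0.095 ]
10 57 [ 0.6018 -0.0224  0.1046]
11 13 [ 0.6009 -0.0219  0.1154]
12 10 [ 0.6012 -0.0224  0.125 ]
13 12 [ 0.6009 -0.0223  0.1339]
14 15 [ 0.6013 -0.0228  0.1447]
15 14 [ 0.6012 -0.023   0.1559]
16 10 [ 0.5999 -0.0234  0.1643]
slot [0.6227 0.2661 0.07  ]
hole [0.528  0.2385 0.07  ]
slot s [0.6217 0.2686 0.07  ]
hole s [0.5291 0.2418 0.07  ]
loupe [ 0.693 -0.15   0.03 ]
dish [0.756 0.02  0.018]
jar [ 0.47  -0.533  0.045]
brushtop [0.557 0.286 0.147]
```

View pics/crop0.png

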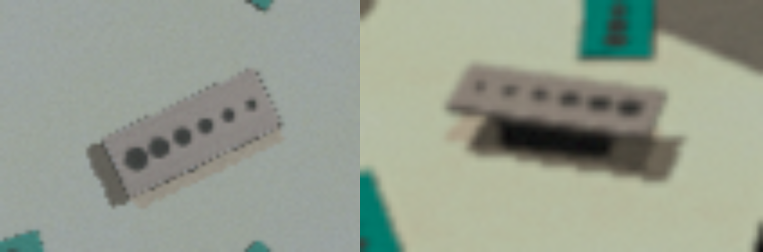

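The enlarged crop confirms it: the steel-grey plate with six marks lies raised on the dark block, while the teal and red plates lie flat on the bench. Next is a pose calculator, then moving. I'll grip the plate across its 50 mm width near its +y end with the tool tilted 45°, then swing it 90° about the jaw axis for the slot.

```bash
cat >> h.py <<'E'
def az(a,el=0):
    a,e=np.radians([a,el]); return np.array([np.cos(a)*np.cos(e),np.sin(a)*np.cos(e),np.sin(e)])
def frame(t,y):
    t=t/np.linalg.norm(t); y=y-t*(t@y); y/=np.linalg.norm(y); return np.stack([np.cross(y,t),y,t],1)
def go(G,t,y,pz=None,name=""):
    """delta in tool frame that brings the grasp point to G; both jaw signs"""
    p,Rm,o=tcp()
    for s in(1,-1):
        F=frame(t,s*y); q=np.array(G)-F[:,2]*(ctrl.pinch_z if pz is None else pz)
        print(name,"y%+d"%s,"d",(Rm.T@(q-p)).round(4),"rot",np.degrees(R.from_matrix(Rm.T@F).as_rotvec()).round(1),"tcp",q.round(3),"camside",F[:,0].round(2))
def log():
    p,Rm,o=tcp(); 
    with open("log.txt","a") as f: f.write(" ".join("%.5f"%v for v in [*o["q"],*p,*Rm.ravel()])+"\n")
    print("t",round(o["time_s"],2),"q",np.round(o["q"],3),"p",p.round(4),"z",Rm[:,2].round(3),"y",Rm[:,1].round(3),"F",np.round(o["wrist_force"],1),"open",round(o["opening"],3))
E
python3 - <<'E'
from h import *
log(); print(ctrl.pinch_z)
a=-66.3; G=np.array([.4965,-.2675,.033])-az(a)*.040
for el in(-90,-45): 
    t=az(a,el)if el>-90 else np.array([0,0,-1.]); go(G-t*.10,t,az(a+90),name=el)
E
```

```text
t 0.15 q [-1.517  0.181  1.608  0.     1.354 -0.206] p [ 0.1477 -0.5554  0.3032] z [-0.     0.001 -1.   ] y [ 0.257 -0.966 -0.001] F [ 0.3 -1.3 -0.5] open 1.0
0.0539
-90 y+1 d [ 0.4049 -0.228   0.1167] rot [ -0.   -0.1 -98.8] tcp [ 0.48  -0.231  0.187] camside [-0.4   0.92  0.  ]
-90 y-1 d [ 0.4049 -0.228   0.1167] rot [-0.1  0.  81.2] tcp [ 0.48  -0.231  0.187] camside [ 0.4  -0.92  0.  ]
-45 y+1 d [ 0.3882 -0.3355  0.1619] rot [-38.6 -33.1 -93.1] tcp [ 0.437 -0.131  0.142] camside [-0.28  0.65 -0.71]
-45 y-1 d [ 0.3882 -0.3355  0.1619] rot [-31.8  37.1  76.6] tcp [ 0.437 -0.131  0.142] camside [ 0.28 -0.65  0.71]
```

Call:
arm_command --pt "0.042 -0.02 0.01 0 0 8.2 0.0854" --pt "0.082 -0.045 0.02 0 0 16.4 0.0854" --pt "0.122 -0.068 0.03 0 0 24.6 0.0854" --pt "0.162 -0.09 0.04 0 0 32.8 0.0854" --pt "0.2 -0.114 0.05 0 0 41 0.0854"

```text
time_s: 0.65
eef_pos: [0.3114, -0.3943, 0.2539]
eef_rot: [-0.0, 0.974, -0.226, 0.0]
wrist_force: [1.0, -1.6, 0.7]
opening: 1.002
```

```bash
python3 - <<'E'
from h import *
log()
a=-66.3; G=np.array([.4965,-.2675,.033])-az(a)*.040
for el in(-90,-45): 
    t=az(a,el)if el>-90 else np.array([0,0,-1.]); go(G-t*.10,t,az(a+90),name=el)
E
```

```text
t 0.65 q [-1.139  0.07   1.836  0.     1.235  0.887] p [ 0.3114 -0.3943  0.2539] z [ 0.  0. -1.] y [-0.439 -0.898 -0.   ] F [ 1.  -1.6  0.7] open 1.002
-90 y+1 d [ 0.08   -0.2211  0.067 ] rot [   0.    -0.  -139.8] tcp [ 0.48  -0.231  0.187] camside [-0.4   0.92  0.  ]
-90 y-1 d [ 0.08   -0.2211  0.067 ] rot [-0.  -0.  40.2] tcp [ 0.48  -0.231  0.187] camside [ 0.4  -0.92  0.  ]
-45 y+1 d [-0.003  -0.2914  0.1121] rot [ -54.2  -19.9 -130.8] tcp [ 0.437 -0.131  0.142] camside [-0.28  0.65 -0.71]
-45 y-1 d [-0.003  -0.2914  0.1121] rot [-15.8  43.1  38.1] tcp [ 0.437 -0.131  0.142] camside [ 0.28 -0.65  0.71]
```

Call:
arm_command --pt "0.0 -0.042 0.01 -2.2 6.0 5.3 0.0854" --pt "0.0 -0.083 0.02 -4.4 12 10.6 0.0854" --pt "0.0 -0.125 0.04 -6.6 18 16 0.0854" --pt "0.0 -0.166 0.055 -8.8 24 21.2 0.0854" --pt "0.0 -0.208 0.075 -11 30 26.5 0.0854"

```text
time_s: 1.15
eef_pos: [0.385, -0.2372, 0.1919]
eef_rot: [0.132, 0.886, -0.403, 0.188]
wrist_force: [-0.7, -1.3, -0.8]
opening: 1.003
```

```bash
python3 - <<'E'
from h import *
log()
a=-66.3; G=np.array([.4965,-.2675,.033])-az(a)*.040
t=az(a,-45); go(G-t*.10,t,az(a+90))
E
```

```text
t 1.15 q [-0.743 -0.14   2.244 -0.232  0.603  1.845] p [ 0.385  -0.2372  0.1919] z [ 0.227 -0.386 -0.894] y [-0.764 -0.64   0.082] F [-0.7 -1.3 -0.8] open 1.003
 y+1 d [-0.0612 -0.1114  0.0157] rot [ -25.8   -8.2 -161.8] tcp [ 0.437 -0.131  0.142] camside [-0.28  0.65 -0.71]
 y-1 d [-0.0612 -0.1114  0.0157] rot [-5.7 18.  16. ] tcp [ 0.437 -0.131  0.142] camside [ 0.28 -0.65  0.71]
```

Call:
arm_command --pt "-0.015 -0.028 0.004 -1.4 4.5 4 0.0854" --pt "-0.03 -0.056 0.008 -2.8 9 8 0.0854" --pt "-0.046 -0.084 0.012 -4.3 13.5 12 0.0854" --pt "-0.061 -0.111 0.016 -5.7 18 16 0.0854" --pt "-0.061 -0.111 0.016 -5.7 18 16 0.0854"

```text
time_s: 1.65
eef_pos: [0.4097, -0.186, 0.1593]
eef_rot: [0.195, 0.817, -0.468, 0.273]
wrist_force: [-1.4, -0.3, -0.1]
opening: 1.003
```

```bash
cat > kin.py <<'E'
from h import *
from scipy.optimize import least_squares
Rz=lambda a:R.from_rotvec([0,0,a]).as_matrix(); Ry=lambda a:R.from_rotvec([0,a,0]).as_matrix()
SG=[1.,1.]   # signs of q4,q6
def fk(q,k,ax=False):
    h,lat,a2,a3,f3,w,tl,ox=k   # zero pose: arm straight up, then wrist
    R1=Rz(q[0]); R2=R1@Ry(q[1]); R3=R2@Ry(q[2]); R4=R3@Rz(SG[0]*q[3]); R5=R4@Ry(q[4]); R6=R5@Rz(SG[1]*q[5])
    p=R1@[ox,lat,h]+R2@[0,0,a2]+R3@[f3,0,a3]+R5@[w,0,tl]
    return p,R6
def load():
    L=np.loadtxt("log.txt"); return L[:,:6],L[:,6:9],L[:,9:].reshape(-1,3,3)
def fit(verbose=True):
    Q,P,M=load()
    for s4 in(1,-1):
        SG[0]=s4; e=[np.degrees(np.arccos(np.clip(fk(q,np.zeros(8))[1][:,2]@m[:,2],-1,1))) for q,m in zip(Q,M)]
        if verbose: print("s4",s4,np.round(e,1))
        if max(e)<1: break
    f=lambda k:np.concatenate([*(fk(q,k)[0]-p for q,p in zip(Q,P)),1e-4*(k-np.array([.3,.118,.4,.4,0,0,.2,0]))])
    k=least_squares(f,[.3,.118,.4,.4,0,0,.2,0]).x
    F=[fk(q,k)[1].T@m for q,m in zip(Q,M)]
    if verbose: print("k",k.round(4),"res mm",np.abs(f(k)[:-8]).max()*1000,"T",[ (R.from_matrix(x).as_rotvec(True)).round(0).tolist() for x in F])
    return k,F[0]
E
python3 - <<'E'
from kin import *
log(); fit()
a=-66.3; G=np.array([.4965,-.2675,.033])-az(a)*.040
t=az(a,-45); go(G-t*.10,t,az(a+90))
p,d,K,P,A=cam("wrist"); save("w1.png",p)
np.savez("w1.npz",p=p,d=d,K=K,P=P,A=A)
C=cloud(d,K,P,A); m=(C[...,2]>.028)&(C[...,2]<.045)&(np.linalg.norm(C[...,:2]-[.4965,-.2675],axis=-1)<.1)
c=C[m]; r=cv2.minAreaRect((c[:,:2]*1000).astype(np.float32)); print(m.sum(),r,np.median(c[:,2]))
E
```

```text
t 1.65 q [-0.474 -0.013  2.298 -0.985  0.489  2.944] p [ 0.4097 -0.186   0.1593] z [ 0.264 -0.575 -0.774] y [-0.872 -0.485  0.063] F [-1.4 -0.3 -0.1] open 1.003
s4 1 [0. 0. 0. 0.]
k [ 0.3134  0.1178  0.4382  0.5145  0.0855 -0.      0.2463 -0.    ] res mm 0.0029163720027258755 T [[-0.0, -0.0, 90.0], [-0.0, 0.0, 90.0], [-0.0, -0.0, 90.0], [-0.0, -0.0, 90.0]]
 y+1 d [-0.0359 -0.0512 -0.0108] rot [  -8.7   -1.4 -173.3] tcp [ 0.437 -0.131  0.142] camside [-0.28  0.65 -0.71]
 y-1 d [-0.0359 -0.0512 -0.0108] rot [-0.9  5.7  6.4] tcp [ 0.437 -0.131  0.142] camside [ 0.28 -0.65  0.71]
9556 ((495.2722473144531, -268.5041198730469), (50.23320770263672, 130.33657836914062), 23.635147094726562) 0.03615604110173877
```

View pics/w1.png

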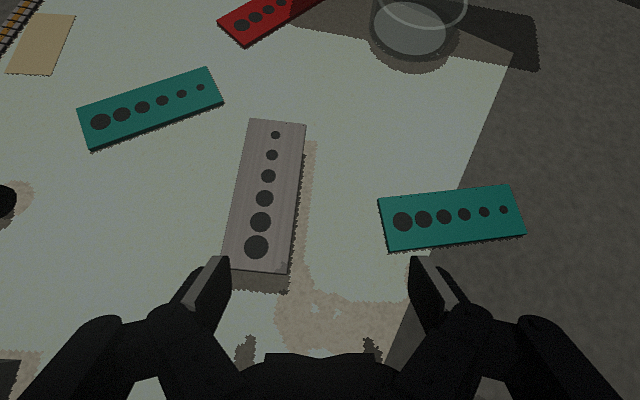

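The wrist view shows the grey plate at (265,195), ahead of the open fingers at (205,300) and (430,300). The plate measures (0.4953,-0.2685), 23.6°, in agreement with the top view. Joint 6 has run to its limit, so I'll use the kinematic fit (residual 3 µm) to choose branches.

```bash
cat >> kin.py <<'E'
LO=np.array([-2.99,-.89,.3,-1.14,0,-3.12]); HI=np.array([2.99,2.07,2.58,4.28,2.63,3.12])
k,T=fit(False)
def ik(G,t,y,pz=.054,n=60,seed=0):
    F=frame(t,y); p=np.array(G)-F[:,2]*pz; rng=np.random.default_rng(seed); S=[]
    def f(q):
        a,b=fk(q,k); return np.concatenate([(a-p)*3,(b@T-F).ravel()])
    for i in range(n):
        s=least_squares(f,rng.uniform(LO,HI),bounds=(LO,HI))
        if s.cost<1e-9 and not any(np.abs(s.x-u).max()<.02 for u in S): S.append(s.x)
    return S
E
python3 - <<'E'
from kin import *
a=-66.3; g=np.array([.4955,-.268,.033])
def show(n,G,t,y,**w):
    for s in(1,-1):
        for q in ik(G,t,s*y,**w): print(n,"y%+d"%s,q.round(2),"wrist z",round((np.array(G)-.3*t/np.linalg.norm(t))[2],3))
for el in(-45,-60): show("gpick %d"%el,g-az(a)*.040,az(a,el),az(a+90),pz=.05)
hx=az(106.6); 
for el in(-45,-30): show("gplace %d"%el,[.6228,.2677,.115],az(106.6,el),az(16.6),pz=.05)
for b in(27,117): show("dpick %d"%b,[.597,-.025,.085],az(b),az(b+90))
for b in(-10,16.6,50,80,106.6): show("dplace %d"%b,[.527,.239,.14],az(b),az(b+90))
E
```

```text
gpick -60 y+1 [-0.5   0.31  2.1  -0.83  0.43 -0.2 ] wrist z 0.293
gpick -60 y-1 [-0.5   0.31  2.1  -0.83  0.43  2.94] wrist z 0.293
gplace -45 y+1 [-0.07  0.67  1.42  0.73  1.43 -0.62] wrist z 0.327
gplace -45 y-1 [-0.07  0.67  1.42  0.73  1.43  2.53] wrist z 0.327
gplace -30 y+1 [-0.14  0.78  1.39  0.91  1.59 -0.72] wrist z 0.265
gplace -30 y-1 [-0.14  0.78  1.39  0.91  1.59  2.42] wrist z 0.265
dpick 27 y+1 [-0.78  0.84  2.1   1.88  1.51  1.77] wrist z 0.085
dpick 27 y-1 [-0.78  0.84  2.1   1.88  1.51 -1.38] wrist z 0.085
dpick 117 y+1 [-0.53  1.24  0.96  0.83  2.32  2.21] wrist z 0.085
dpick 117 y-1 [-0.53  1.24  0.96  0.83  2.32 -0.93] wrist z 0.085
dplace -10 y+1 [0.58 0.67 2.15 3.92 1.34 1.35] wrist z 0.14
dplace -10 y-1 [ 0.58  0.67  2.15  3.92  1.34 -1.79] wrist z 0.14
dplace 16 y+1 [0.14 0.65 2.34 2.99 1.42 1.59] wrist z 0.14
dplace 16 y-1 [ 0.14  0.65  2.34  2.99  1.42 -1.55] wrist z 0.14
dplace 50 y+1 [-0.33  0.66  2.23  1.93  1.48  1.8 ] wrist z 0.14
dplace 50 y-1 [-0.33  0.66  2.23  1.92  1.48 -1.34] wrist z 0.14
dplace 80 y+1 [-0.37  0.75  1.91  1.4   1.66  2.05] wrist z 0.14
dplace 80 y-1 [-0.37  0.75  1.91  1.4   1.66 -1.09] wrist z 0.14
dplace 106 y+1 [-0.27  0.89  1.56  1.12  1.92  2.18] wrist z 0.14
dplace 106 y-1 [-0.27  0.89  1.56  1.12  1.92 -0.96] wrist z 0.14
```

```bash
python3 - <<'E'
from h import *
a=-66.3; G=np.array([.4955,-.268,.033])-az(a)*.040
t=az(a,-60); go(G-t*.07,t,az(a+90),pz=.05); go(G,t,az(a+90),pz=.05)
E
```

```text
y+1 d [ 0.0004 -0.0472  0.0232] rot [  14.2   -0.  -173.1] tcp [ 0.455 -0.176  0.137] camside [-0.35  0.79 -0.5 ]
 y-1 d [ 0.0004 -0.0472  0.0232] rot [-0.  -9.3  6.4] tcp [ 0.455 -0.176  0.137] camside [ 0.35 -0.79  0.5 ]
 y+1 d [-0.0109 -0.0478  0.0922] rot [  14.2   -0.  -173.1] tcp [ 0.469 -0.208  0.076] camside [-0.35  0.79 -0.5 ]
 y-1 d [-0.0109 -0.0478  0.0922] rot [-0.  -9.3  6.4] tcp [ 0.469 -0.208  0.076] camside [ 0.35 -0.79  0.5 ]
```

Call:
arm_command --pt "0.0 -0.016 0.006 0 -3 2 0.0854" --pt "0.0 -0.032 0.012 0 -6 4 0.0854" --pt "0.0 -0.047 0.018 0 -9.3 6.4 0.0854" --pt "0.0 -0.047 0.023 0 -9.3 6.4 0.0854" --pt "0.0 -0.047 0.023 0 -9.3 6.4 0.0854"

```text
time_s: 2.2
eef_pos: [0.455, -0.178, 0.1378]
eef_rot: [0.142, 0.81, -0.527, 0.215]
wrist_force: [-0.0, 0.8, 0.0]
opening: 0.996
```

```bash
python3 - <<'E'
from h import *
log()
a=-66.3; G=np.array([.4955,-.268,.033])-az(a)*.040
t=az(a,-60); go(G,t,az(a+90),pz=.05)
E
```

```text
t 2.2 q [-0.45   0.127  2.143 -0.657  0.561  2.784] p [ 0.455  -0.178   0.1378] z [ 0.198 -0.456 -0.868] y [-0.915 -0.403  0.004] F [-0.   0.8  0. ] open 0.996
 y+1 d [-0.0014 -0.0011  0.0701] rot [  -0.3    0.2 -179.8] tcp [ 0.469 -0.208  0.076] camside [-0.35  0.79 -0.5 ]
 y-1 d [-0.0014 -0.0011  0.0701] rot [0.1 0.2 0.2] tcp [ 0.469 -0.208  0.076] camside [ 0.35 -0.79  0.5 ]
```

Call:
arm_command --pt "0 -0.001 0.03 0 0 0 0.0854" --pt "-0.001 -0.001 0.055 0 0 0 0.0854" --pt "-0.001 -0.001 0.07 0 0 0 0.0854" --pt "-0.001 -0.001 0.07 0 0 0 0.07" --pt "-0.001 -0.001 0.07 0 0 0 0.04"

```text
time_s: 2.7
eef_pos: [0.469, -0.2081, 0.077]
eef_rot: [0.142, 0.81, -0.528, 0.214]
wrist_force: [-0.2, 0.0, -0.0]
opening: 0.69
```

Call:
arm_command --pt "0 0 0 0 0 0 0.04" --pt "0 0 0 0 0 0 0.04" --pt "0 0 0 0 0 0 0.04" --pt "0 0 0 0 0 0 0.04" --pt "0 0 0 0 0 0 0.04"

```text
time_s: 3.2
eef_pos: [0.4701, -0.2081, 0.078]
eef_rot: [0.142, 0.809, -0.528, 0.216]
wrist_force: [-3.9, 4.0, 7.8]
opening: 0.569
```

```bash
python3 - <<'E'
from h import *
log()
p,d,K,P,A=cam("wrist"); save("w2.png",p,.8)
E
```

```text
t 3.2 q [-0.5    0.311  2.096 -0.814  0.434  2.924] p [ 0.4701 -0.2081  0.078 ] z [ 0.199 -0.457 -0.867] y [-0.915 -0.403  0.002] F [-3.9  4.   7.8] open 0.569
```

View pics/w2.png

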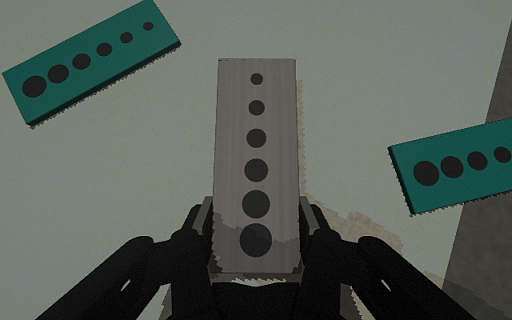

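The plate is gripped across its width near its end, with the pads at (205,220) and (308,220) in the view. Now lift it, then swing it over to the holder.

```bash
cat >> kin.py <<'E'
def pathcheck(rows,p=None,Rm=None,q=None):
    """rows: list of (d,rotdeg) from current pose -> joints by local ik, reports limits and step sizes"""
    p0,R0,o=tcp(); q=np.array(o["q"])
    for d,r in rows:
        P=p0+R0@np.array(d); F=R0@R.from_rotvec(r,degrees=True).as_matrix()
        s=least_squares(lambda q:np.concatenate([(fk(q,k)[0]-P)*3,(fk(q,k)[1]@T-F).ravel()]),np.clip(q,LO+1e-6,HI-1e-6),bounds=(LO,HI))
        print(s.x.round(2),"dq max",np.abs(s.x-q).max().round(2),"cost %.0e"%s.cost); q=s.x
E
python3 - <<'E'
from kin import *
p,Rm,o=tcp(); up=Rm.T@[0,0,1.]; print("up",up.round(4))
# mid: 
G=np.array([.53,-.02,.31]); 
go(G,np.array([0,0,-1.]),az(21),pz=.05,name="mid"); go([.6228,.2677,.225],az(106.6,-30),az(16.6),pz=.05,name="hover")
pathcheck([(up*.25*i/5,[0,0,0]) for i in range(1,6)])
E
```

```text
up [ 0.4985  0.0021 -0.8669]
mid y+1 d [ 0.0124 -0.13   -0.3185] rot [  45.7   -0.9 -171.3] tcp [ 0.53 -0.02  0.36] camside [-0.36  0.93  0.  ]
mid y-1 d [ 0.0124 -0.13   -0.3185] rot [ -0.6 -29.9   2.7] tcp [ 0.53 -0.02  0.36] camside [ 0.36 -0.93  0.  ]
hover y+1 d [-0.2008 -0.3257 -0.3147] rot [ 122.3    3.  -122.5] tcp [0.635 0.226 0.25 ] camside [-0.14  0.48  0.87]
hover y-1 d [-0.2008 -0.3257 -0.3147] rot [  2.2 -89.8   7.7] tcp [0.635 0.226 0.25 ] camside [ 0.14 -0.48 -0.87]
[-0.5   0.19  2.1  -0.66  0.52  2.75] dq max 0.18 cost 2e-11
[-0.5   0.08  2.08 -0.55  0.62  2.62] dq max 0.13 cost 2e-11
[-0.5  -0.01  2.05 -0.48  0.73  2.53] dq max 0.11 cost 2e-11
[-0.5  -0.09  2.01 -0.42  0.84  2.45] dq max 0.11 cost 2e-11
[-0.5  -0.15  1.96 -0.39  0.94  2.39] dq max 0.1 cost 2e-11
```

Call:
arm_command --pt "0.01 0 -0.0174 0 0 0 0.04" --pt "0.03 0 -0.052 0 0 0 0.04" --pt "0.053 0 -0.092 0 0 0 0.04" --pt "0.078 0 -0.135 0 0 0 0.04" --pt "0.1 0 -0.174 0 0 0 0.04"

```text
time_s: 3.75
eef_pos: [0.4703, -0.2077, 0.2803]
eef_rot: [0.141, 0.81, -0.527, 0.216]
wrist_force: [1.7, -0.8, -1.7]
opening: 0.568
```

```bash
python3 - <<'E'
from kin import *
log()
G=np.array([.53,-.02,.31]); 
go(G,np.array([0,0,-1.]),az(21),pz=.05,name="mid"); go([.6228,.2677,.225],az(106.6,-30),az(16.6),pz=.05,name="hover")
E
```

```text
t 3.75 q [-0.499 -0.089  2.008 -0.421  0.841  2.449] p [ 0.4703 -0.2077  0.2803] z [ 0.2   -0.456 -0.867] y [-0.915 -0.404  0.001] F [ 1.7 -0.8 -1.7] open 0.568
mid y+1 d [-0.0883 -0.1303 -0.1428] rot [  45.7   -1.  -171.3] tcp [ 0.53 -0.02  0.36] camside [-0.36  0.93  0.  ]
mid y-1 d [-0.0883 -0.1303 -0.1428] rot [ -0.7 -29.9   2.8] tcp [ 0.53 -0.02  0.36] camside [ 0.36 -0.93  0.  ]
hover y+1 d [-0.3015 -0.326  -0.1386] rot [ 122.2    2.9 -122.5] tcp [0.635 0.226 0.25 ] camside [-0.14  0.48  0.87]
hover y-1 d [-0.3015 -0.326  -0.1386] rot [  2.1 -89.7   7.7] tcp [0.635 0.226 0.25 ] camside [ 0.14 -0.48 -0.87]
```

Call:
arm_command --pt "-0.012 -0.02 -0.022 0 -5 0.5 0.04" --pt "-0.031 -0.046 -0.05 0 -11 1 0.04" --pt "-0.05 -0.075 -0.082 0 -17.5 1.6 0.04" --pt "-0.07 -0.104 -0.114 0 -24 2.2 0.04" --pt "-0.088 -0.13 -0.143 -0.7 -30 2.8 0.04"

```text
time_s: 4.25
eef_pos: [0.5306, -0.0187, 0.3595]
eef_rot: [-0.002, 0.824, -0.567, -0.003]
wrist_force: [0.7, 0.6, -2.0]
opening: 0.571
```

```bash
python3 - <<'E'
from kin import *
log()
go([.6228,.2677,.225],az(106.6,-30),az(16.6),pz=.05,name="hover")
p,Rm,o=tcp(); F=frame(az(106.6,-30),-az(16.6)); q=np.array([.6228,.2677,.225])-F[:,2]*.05
d=Rm.T@(q-p); r=np.degrees(R.from_matrix(Rm.T@F).as_rotvec())
pathcheck([(d*i/8,r*i/8) for i in range(1,9)])
E
```

```text
t 4.25 q [-0.261  0.04   1.649  0.005  1.457  2.514] p [ 0.5306 -0.0187  0.3595] z [-0.003  0.006 -1.   ] y [-0.934 -0.358  0.   ] F [ 0.7  0.6 -2. ] open 0.571
hover y+1 d [-0.1905 -0.1853  0.1106] rot [  87.6    3.4 -152.9] tcp [0.635 0.226 0.25 ] camside [-0.14  0.48  0.87]
hover y-1 d [-0.1905 -0.1853  0.1106] rot [  2.3 -59.6   3.9] tcp [0.635 0.226 0.25 ] camside [ 0.14 -0.48 -0.87]
[-0.25  0.1   1.61  0.11  1.5   2.52] dq max 0.11 cost 2e-11
[-0.24  0.17  1.58  0.23  1.54  2.53] dq max 0.11 cost 2e-11
[-0.23  0.24  1.55  0.34  1.57  2.54] dq max 0.11 cost 2e-11
[-0.21  0.31  1.52  0.45  1.6   2.54] dq max 0.11 cost 2e-11
[-0.2   0.38  1.49  0.56  1.62  2.55] dq max 0.11 cost 2e-11
[-0.18  0.46  1.46  0.68  1.64  2.55] dq max 0.12 cost 2e-11
[-0.16  0.54  1.42  0.8   1.66  2.55] dq max 0.12 cost 2e-11
[-0.14  0.63  1.38  0.92  1.69  2.55] dq max 0.12 cost 2e-11
```

Call:
arm_command --pt "-0.024 -0.023 0.008 0.3 -7.4 0.5 0.04" --pt "-0.048 -0.046 0.018 0.6 -15 1 0.04" --pt "-0.071 -0.07 0.03 0.9 -22.3 1.5 0.04" --pt "-0.095 -0.093 0.045 1.1 -29.8 2 0.04" --pt "-0.119 -0.116 0.06 1.4 -37.2 2.4 0.04"

```text
time_s: 4.75
eef_pos: [0.5968, 0.1329, 0.2981]
eef_rot: [-0.193, 0.768, -0.554, -0.258]
wrist_force: [0.4, 0.6, -1.2]
opening: 0.569
```

```bash
python3 - <<'E'
from kin import *
log()
go([.6228,.2677,.225],az(106.6,-30),az(16.6),pz=.05,name="hover")
E
```

```text
t 4.75 q [-0.201  0.378  1.479  0.564  1.631  2.553] p [0.5968 0.1329 0.2981] z [-0.184  0.582 -0.792] y [-0.95  -0.312 -0.009] F [ 0.4  0.6 -1.2] open 0.569
hover y+1 d [-0.031  -0.0652  0.0853] rot [  34.7    1.3 -175.1] tcp [0.635 0.226 0.25 ] camside [-0.14  0.48  0.87]
hover y-1 d [-0.031  -0.0652  0.0853] rot [  0.9 -22.4   1.5] tcp [0.635 0.226 0.25 ] camside [ 0.14 -0.48 -0.87]
```

Call:
arm_command --pt "-0.01 -0.018 0.022 0.2 -6 0.4 0.04" --pt "-0.02 -0.035 0.045 0.5 -12 0.8 0.04" --pt "-0.026 -0.05 0.066 0.7 -18 1.2 0.04" --pt "-0.031 -0.065 0.085 0.9 -22.4 1.5 0.04" --pt "-0.031 -0.065 0.085 0.9 -22.4 1.5 0.04"

```text
time_s: 5.25
eef_pos: [0.633, 0.2262, 0.2451]
eef_rot: [-0.296, 0.693, -0.519, -0.403]
wrist_force: [-2.0, -0.1, -1.4]
opening: 0.572
```

```bash
python3 - <<'E'
from kin import *
log()
H=np.array([.572,.263,0]); HR=np.stack([az(106.6),az(196.6),[0,0,1.]],1)
for n in("wrist","scene"):
    p,d,K,P,A=cam(n); save(n+"3.png",p,1.25 if n=="scene" else .8)
    C=(cloud(d,K,P,A)-H)@HR; np.savez(n+"3.npz",C=C,p=p)
    m=(abs(C[...,0]+.01)<.025)&(abs(C[...,1]+.05)<.045)&(C[...,2]>.085)&(C[...,2]<.185)
    c=C[m]; print(n,m.sum(),c.min(0).round(4) if m.sum() else "",c.max(0).round(4) if m.sum() else "")
    # points in mid plate strip
    for lo in np.arange(.1,.19,.01):
        q=c[(c[:,2]>lo)&(c[:,2]<lo+.01)]
        if len(q): print(round(lo,2),len(q),"x",np.median(q[:,0]).round(4),"y",np.percentile(q[:,1],[2,98]).round(4))
E
```

```text
t 5.25 q [-0.138  0.63   1.387  0.912  1.683  2.548] p [0.633  0.2262 0.2451] z [-0.252  0.828 -0.5  ] y [-0.958 -0.286  0.008] F [-2.  -0.1 -1.4] open 0.572
wrist 13356 [-0.0139 -0.0723  0.1142] [-0.0093 -0.0213  0.185 ]
0.11 848 x -0.0116 y [-0.07   -0.0226]
0.12 1708 x -0.0117 y [-0.0703 -0.0226]
0.13 1795 x -0.0116 y [-0.0705 -0.0229]
0.14 1856 x -0.0116 y [-0.0704 -0.0229]
0.15 1947 x -0.0116 y [-0.0706 -0.0231]
0.16 2009 x -0.0116 y [-0.0708 -0.0231]
0.17 2114 x -0.0115 y [-0.0709 -0.0232]
0.18 1079 x -0.0115 y [-0.0709 -0.0235]
scene 70 [-0.0127 -0.0764  0.1189] [-0.0067 -0.0478  0.1849]
0.11 2 x -0.0084 y [-0.0715 -0.0715]
0.12 10 x -0.0106 y [-0.0737 -0.0695]
0.13 10 x -0.01 y [-0.0726 -0.0695]
0.14 10 x -0.0093 y [-0.0758 -0.07  ]
0.15 11 x -0.0094 y [-0.0737 -0.0523]
0.16 10 x -0.0101 y [-0.0735 -0.0707]
0.17 10 x -0.0095 y [-0.0735 -0.0705]
0.18 7 x -0.0095 y [-0.0756 -0.071 ]
```

View pics/wrist3.png

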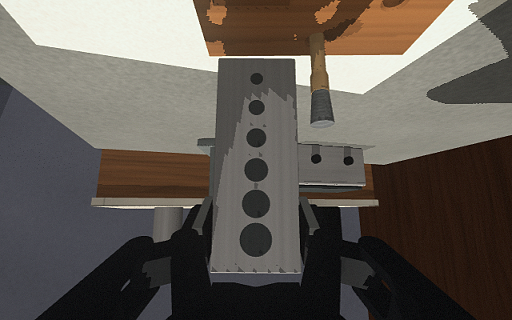

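The wrist view shows the plate hanging vertical, with the brush at (318,90) well to its right. I'll now refine the slot and hole mouths from their dark pixels in the two fixed cameras.

```bash
python3 - <<'E'
from h import *
H=np.array([.572,.263,0]); HR=np.stack([az(106.6),az(196.6),[0,0,1.]],1)
out=[]
for n in("top0","scene0"):
    z=np.load(n+".npz"); p,d,K,P,A=[z[k] for k in "pdKPA"]
    xs=np.arange(-.06,.06,.0005); ys=np.arange(-.1,.1,.0005)
    X,Y=np.meshgrid(xs,ys); W=H+np.stack([X,Y,X*0+.07],-1)@HR.T; c=(W-P)@A; u=c@K.T; u=(u[...,:2]/u[...,2:]).astype(np.float32)
    im=cv2.remap(p,u[...,0],u[...,1],cv2.INTER_CUBIC); out.append(im); g=im.max(2).astype(float)
    for nm,cx,cy,hx,hy in(("slot",-.01,-.05,.012,.036),("hole",-.01,.05,.014,.014)):
        m=(abs(X-cx)<hx)&(abs(Y-cy)<hy); ring=np.percentile(g[m],85); w=np.clip(ring*.85-g,0,None)*m
        print(n,nm,"centroid",(X*w).sum()/w.sum(),(Y*w).sum()/w.sum())
    b=(im[...,0]>im[...,2]*1.6)&(im[...,0]>50); 
save("rect.png",np.hstack(out),1.2)
E
```

```text
top0 slot centroid -0.0100632983057637 -0.051243258643288554
top0 hole centroid -0.01035219084778028 0.048934436801952315
scene0 slot centroid -0.010119258371138086 -0.052565411866753155
scene0 hole centroid -0.0105247102836467 0.04861254446975564
```

View pics/rect.png

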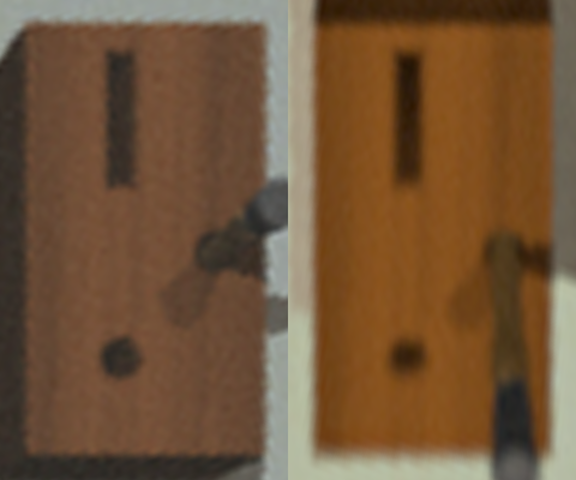

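```bash
python3 - <<'E'
from kin import *
p,Rm,o=tcp(); 
print("shift",(Rm.T@(-.004*az(196.6)-.001*az(106.6))).round(4),"down",(Rm.T@[0,0,-1.]).round(4), "tilt fix", (Rm.T@[0,0,1]).round(3))
dn=Rm.T@[0,0,-1.]; pathcheck([(dn*.04*i,[0,0,0]) for i in range(1,4)])
E
```

```text
shift [ 0.0005 -0.004  -0.0009] down [ 0.8637 -0.0027  0.5041] tilt fix [-0.864  0.003 -0.504]
[-0.14  0.68  1.39  0.91  1.65  2.5 ] dq max 0.05 cost 2e-11
[-0.14  0.74  1.39  0.9   1.61  2.45] dq max 0.06 cost 2e-11
[-0.14  0.8   1.39  0.9   1.58  2.41] dq max 0.06 cost 2e-11
```

Call:
arm_command --pt "0.0005 -0.004 -0.001 0 0 0 0.04" --pt "0.0175 -0.004 0.009 0 0 0 0.04" --pt "0.031 -0.004 0.0165 0 0 0 0.04" --pt "0.039 -0.004 0.0215 0 0 0 0.04" --pt "0.0415 -0.004 0.023 0 0 0 0.04"

```text
time_s: 5.85
eef_pos: [0.6374, 0.2248, 0.2]
eef_rot: [-0.297, 0.694, -0.519, -0.401]
wrist_force: [0.1, 0.2, -2.1]
opening: 0.575
```

Call:
arm_command --pt "0.0015 0 0.001 0 0 0 0.04" --pt "0.003 0 0.002 0 0 0 0.04" --pt "0.0045 0 0.003 0 0 0 0.04" --pt "0.006 0 0.0035 0 0 0 0.04" --pt "0.008 0 0.0045 0 0 0 0.04"

```text
time_s: 6.35
eef_pos: [0.6384, 0.2248, 0.1935]
eef_rot: [-0.298, 0.695, -0.518, -0.4]
wrist_force: [-1.5, -0.5, -0.2]
opening: 0.57
```

```bash
cat > held.py <<'E'
from kin import *
log()
H=np.array([.572,.263,0]); HR=np.stack([az(106.6),az(196.6),[0,0,1.]],1)
p,d,K,P,A=cam("wrist"); save("w_now.png",p,.8); C=(cloud(d,K,P,A)-H)@HR
m=(abs(C[...,0]+.01)<.025)&(abs(C[...,1]+.05)<.045)&(C[...,2]>.073)&(C[...,2]<.125)
c=C[m]; print("n",len(c))
for lo in np.arange(.075,.125,.01):
    q=c[(c[:,2]>lo)&(c[:,2]<lo+.01)]
    if len(q): print(round(lo,3),len(q),"x",np.median(q[:,0]).round(4),"y",np.percentile(q[:,1],[2,98]).round(4))
E
python3 held.py
```

```text
t 6.35 q [-0.139  0.708  1.381  0.906  1.634  2.485] p [0.6384 0.2248 0.1935] z [-0.247  0.828 -0.503] y [-0.958 -0.286  0.001] F [-1.5 -0.5 -0.2] open 0.57
n 9902
0.075 1743 x -0.0147 y [-0.0758 -0.0282]
0.085 1841 x -0.0146 y [-0.076  -0.0282]
0.095 1903 x -0.0146 y [-0.076  -0.0283]
0.105 1983 x -0.0146 y [-0.076  -0.0284]
0.115 2087 x -0.0145 y [-0.0761 -0.0284]
```

Call:
arm_command --pt "-0.0008 0 0.0013 0 0 0 0.04" --pt "0.0078 0 0.0063 0 0 0 0.04" --pt "0.0165 0 0.0113 0 0 0 0.04" --pt "0.0251 0 0.0164 0 0 0 0.04" --pt "0.0338 0 0.0214 0 0 0 0.04"

```text
time_s: 6.9
eef_pos: [0.6377, 0.2262, 0.1518]
eef_rot: [-0.297, 0.695, -0.519, -0.4]
wrist_force: [-1.7, -0.2, -0.3]
opening: 0.572
```

```bash
python3 held.py
```

```text
t 6.9 q [-0.138  0.769  1.38   0.905  1.596  2.44 ] p [0.6377 0.2262 0.1518] z [-0.247  0.828 -0.503] y [-0.958 -0.285  0.002] F [-1.7 -0.2 -0.3] open 0.572
n 13614
0.075 2105 x -0.0131 y [-0.0758 -0.0281]
0.085 2167 x -0.0131 y [-0.0758 -0.0282]
0.095 2312 x -0.013 y [-0.076  -0.0283]
0.105 2655 x -0.0129 y [-0.0817 -0.0232]
0.115 3970 x -0.0132 y [-0.0888 -0.016 ]
```

Call:
arm_command --pt "0.0075 0 0.0044 0 0 0 0.04" --pt "0.0147 0 0.0086 0 0 0 0.04" --pt "0.0147 0 0.0086 0 0 0 0.04" --pt "0.0147 0 0.0086 0 0 0 0.068" --pt "0.0147 0 0.0086 0 0 0 0.068"

```text
time_s: 7.45
eef_pos: [0.6387, 0.2261, 0.1368]
eef_rot: [-0.298, 0.695, -0.519, -0.399]
wrist_force: [-0.4, 1.1, 1.1]
opening: 0.798
```

Call:
arm_command --pt "0 0 0 0 0 0 0.068" --pt "0 0 0 0 0 0 0.068" --pt "0 0 0 0 0 0 0.068" --pt "0 0 -0.01 0 0 0 0.068" --pt "0 0 -0.03 0 0 0 0.068"

```text
time_s: 7.95
eef_pos: [0.6445, 0.2015, 0.151]
eef_rot: [-0.297, 0.695, -0.518, -0.401]
wrist_force: [-0.1, -0.1, 0.1]
opening: 0.799
```

```bash
sed -i 's/,.125,.01/,.155,.01/; s/<.125/<.155/' held.py; python3 held.py
```

```text
t 7.95 q [-0.171  0.782  1.358  0.886  1.625  2.429] p [0.6445 0.2015 0.151 ] z [-0.249  0.828 -0.503] y [-0.958 -0.287  0.003] F [-0.1 -0.1  0.1] open 0.799
n 10286
0.075 1550 x -0.0134 y [-0.0743 -0.0265]
0.085 1598 x -0.0134 y [-0.0741 -0.0265]
0.095 1711 x -0.0133 y [-0.0743 -0.0265]
0.105 1882 x -0.0134 y [-0.0859 -0.0176]
0.115 2047 x -0.0133 y [-0.0859 -0.0176]
0.125 1179 x -0.0132 y [-0.0859 -0.0177]
0.135 15 x -0.0333 y [-0.0862 -0.0176]
```

The plate's top is at about 0.13 m and its face is vertical, so it is home. Next I back off and plan the driver grasp: tool horizontal, coming down over the handle, then spun 180° about the tool axis.

Call:
arm_command --pt "-0.003 0 -0.03 0 0 0 0.08" --pt "-0.015 0 -0.065 0 0 0 0.0854" --pt "-0.04 0 -0.1 0 0 0 0.0854" --pt "-0.07 0 -0.13 0 0 0 0.0854" --pt "-0.1 0 -0.15 0 0 0 0.0854"

```text
time_s: 8.5
eef_pos: [0.6691, 0.1224, 0.3161]
eef_rot: [-0.298, 0.695, -0.519, -0.398]
wrist_force: [0.2, -0.2, 0.2]
opening: 0.999
```

```bash
cat > plan.py <<'E'
from kin import *
def via(G,b,s,pz=.054,el=0,n=5):
    p,Rm,o=tcp(); F=frame(az(b,el),s*az(b+90)); q=np.array(G)-F[:,2]*pz
    d=Rm.T@(q-p); r=np.degrees(R.from_matrix(Rm.T@F).as_rotvec()); print("d",d.round(4),"rot",r.round(1),np.linalg.norm(r).round(1),np.linalg.norm(d).round(3))
    if n: pathcheck([(d*i/n,r*i/n) for i in range(1,n+1)])
E
python3 - <<'E'
from plan import *
log()
for b in(27,117):
  for z in(.27,.092):
    for q in ik([.597,-.025,z],az(b),-az(b+90)): print("pick",b,z,q.round(2))
print("27");via([.597,-.025,.27],27,-1,n=18)
print("117");via([.597,-.025,.27],117,-1,n=18)
E
```

```text
t 8.5 q [-0.273  0.622  1.238  0.873  1.869  2.586] p [0.6691 0.1224 0.3161] z [-0.243  0.828 -0.505] y [-0.959 -0.282 -0.001] F [ 0.2 -0.2  0.2] open 0.999
pick 27 0.27 [-0.78  0.26  2.25  1.83  1.39 -0.97]
pick 27 0.092 [-0.78  0.82  2.11  1.88  1.5  -1.36]
pick 117 0.27 [-0.53  0.94  1.08  0.97  2.43 -0.73]
pick 117 0.092 [-0.53  1.23  0.97  0.83  2.32 -0.93]
27
d [ 0.1058  0.1639 -0.0899] rot [  32.7  100.5 -121.1] 160.7 0.215
[-0.28  0.57  1.29  0.81  1.8   2.45] dq max 0.13 cost 2e-11
[-0.29  0.5   1.35  0.76  1.71  2.32] dq max 0.13 cost 2e-11
[-0.3   0.44  1.41  0.71  1.62  2.19] dq max 0.13 cost 2e-11
[-0.31  0.38  1.48  0.69  1.52  2.06] dq max 0.13 cost 2e-11
[-0.32  0.31  1.56  0.67  1.42  1.93] dq max 0.13 cost 2e-11
[-0.33  0.25  1.63  0.68  1.31  1.79] dq max 0.14 cost 2e-11
[-0.35  0.19  1.71  0.7   1.21  1.64] dq max 0.15 cost 2e-11
[-0.37  0.14  1.79  0.74  1.11  1.48] dq max 0.17 cost 2e-11
[-0.4   0.09  1.87  0.81  1.01  1.29] dq max 0.19 cost 2e-11
[-0.43  0.04  1.95  0.9   0.93  1.08] dq max 0.22 cost 2e-11
[-0.46  0.01  2.02  1.04  0.87  0.83] dq max 0.25 cost 
[... 897 characters left out ...]
 3.12] dq max 0.09 cost 2e-01
[-0.46  0.74  1.27  0.39  2.22  3.12] dq max 0.11 cost 3e-01
[-0.48  0.78  1.21  0.25  2.34  3.12] dq max 0.14 cost 4e-01
[-0.47  0.9   0.98 -0.01  2.6   3.12] dq max 0.27 cost 5e-01
[-0.49  0.92  0.97 -0.15  2.63  3.12] dq max 0.14 cost 6e-01
[-0.51  0.92  0.99 -0.28  2.63  3.12] dq max 0.13 cost 7e-01
[-0.52  0.93  1.   -0.42  2.63  3.12] dq max 0.14 cost 8e-01
[-0.54  0.95  1.   -0.57  2.63  3.12] dq max 0.15 cost 9e-01
[-0.55  0.96  0.98 -0.73  2.63  3.12] dq max 0.16 cost 1e+00
[-0.56  0.99  0.95 -0.91  2.63  3.12] dq max 0.17 cost 1e+00
[-0.57  1.03  0.89 -1.1   2.63  3.12] dq max 0.19 cost 1e+00
[-0.58  1.05  0.89 -1.14  2.63  3.12] dq max 0.04 cost 1e+00
```

```bash
cat >> plan.py <<'E'
def calls(G,b,s,ncall,pz=.054,el=0,grip=.0854,G0=None):
    """per call: final-row d and rot (equal steps), frame by frame"""
    p,Rm,o=tcp(); F=frame(az(b,el),s*az(b+90)); q=np.array(G)-F[:,2]*pz
    r=R.from_matrix(Rm.T@F).as_rotvec()
    for c in range(ncall):
        Rc=Rm@R.from_rotvec(r*c/ncall).as_matrix(); print("call",c+1,"d",(Rc.T@(q-p)/ncall).round(3),"rot",(np.degrees(r)/ncall).round(1))
E
python3 -c "
from plan import *
calls([.597,-.025,.275],27,-1,5)"
```

```text
call 1 d [ 0.02   0.033 -0.018] rot [  6.5  20.1 -24.2]
call 2 d [ 0.011  0.038 -0.017] rot [  6.5  20.1 -24.2]
call 3 d [ 0.001  0.038 -0.019] rot [  6.5  20.1 -24.2]
call 4 d [-0.007  0.035 -0.024] rot [  6.5  20.1 -24.2]
call 5 d [-0.01   0.028 -0.031] rot [  6.5  20.1 -24.2]
```

Call:
arm_command --pt "0.004 0.007 -0.004 1.3 4 -4.8 0.0854" --pt "0.008 0.013 -0.007 2.6 8 -9.7 0.0854" --pt "0.012 0.02 -0.011 3.9 12.1 -14.5 0.0854" --pt "0.016 0.026 -0.014 5.2 16.1 -19.4 0.0854" --pt "0.02 0.033 -0.018 6.5 20.1 -24.2 0.0854"

```text
time_s: 9.0
eef_pos: [0.644, 0.0899, 0.3061]
eef_rot: [-0.318, 0.829, -0.427, -0.17]
wrist_force: [-1.0, -0.2, 0.1]
opening: 0.998
```

Call:
arm_command --pt "0.002 0.008 -0.004 1.3 4 -4.8 0.0854" --pt "0.004 0.015 -0.007 2.6 8 -9.7 0.0854" --pt "0.007 0.023 -0.011 3.9 12.1 -14.5 0.0854" --pt "0.009 0.03 -0.014 5.2 16.1 -19.4 0.0854" --pt "0.011 0.038 -0.017 6.5 20.1 -24.2 0.0854"

```text
time_s: 9.5
eef_pos: [0.6195, 0.0555, 0.2983]
eef_rot: [-0.314, 0.897, -0.302, 0.071]
wrist_force: [-1.0, 0.5, 0.1]
opening: 1.003
```

Call:
arm_command --pt "0 0.008 -0.004 1.3 4 -4.8 0.0854" --pt "0 0.015 -0.008 2.6 8 -9.7 0.0854" --pt "0 0.023 -0.011 3.9 12.1 -14.5 0.0854" --pt "0.001 0.03 -0.015 5.2 16.1 -19.4 0.0854" --pt "0.001 0.038 -0.019 6.5 20.1 -24.2 0.0854"

```text
time_s: 10.0
eef_pos: [0.5953, 0.0216, 0.2904]
eef_rot: [-0.285, 0.895, -0.153, 0.306]
wrist_force: [0.5, -0.6, 0.5]
opening: 1.003
```

```bash
python3 -c "
from plan import *
log(); calls([.597,-.025,.275],27,-1,2)"
```

```text
t 10.0 q [-0.449  0.01   2.011  1.002  0.882  0.882] p [0.5953 0.0216 0.2904] z [ 0.635  0.416 -0.651] y [-0.101 -0.791 -0.604] F [ 0.5 -0.6  0.5] open 1.003
call 1 d [-0.005  0.035 -0.025] rot [  6.5  20.1 -24.1]
call 2 d [-0.009  0.029 -0.031] rot [  6.5  20.1 -24.1]
```

Call:
arm_command --pt "-0.001 0.007 -0.005 1.3 4 -4.8 0.0854" --pt "-0.002 0.014 -0.01 2.6 8 -9.7 0.0854" --pt "-0.003 0.021 -0.015 3.9 12.1 -14.5 0.0854" --pt "-0.004 0.028 -0.02 5.2 16.1 -19.4 0.0854" --pt "-0.005 0.035 -0.025 6.5 20.1 -24.2 0.0854"

```text
time_s: 10.5
eef_pos: [0.5719, -0.0143, 0.2833]
eef_rot: [-0.233, 0.823, 0.007, 0.517]
wrist_force: [0.0, 0.6, -0.1]
opening: 0.998
```

Call:
arm_command --pt "-0.002 0.006 -0.006 1.3 4 -4.8 0.0854" --pt "-0.004 0.012 -0.012 2.6 8 -9.7 0.0854" --pt "-0.005 0.017 -0.019 3.9 12.1 -14.5 0.0854" --pt "-0.007 0.023 -0.025 5.2 16.1 -19.4 0.0854" --pt "-0.009 0.029 -0.031 6.5 20.1 -24.2 0.0854"

```text
time_s: 11.0
eef_pos: [0.5486, -0.0504, 0.2754]
eef_rot: [-0.163, 0.687, 0.167, 0.688]
wrist_force: [0.2, -0.5, -0.2]
opening: 1.0
```

```bash
python3 - <<'E'
from plan import *
log(); via([.597,-.025,.275],27,-1,n=0)
p,d,K,P,A=cam("wrist"); save("w5.png",p,.8); C=cloud(d,K,P,A); np.savez("w5.npz",C=C,p=p)
m=(abs(C[...,0]-.597)<.03)&(abs(C[...,1]+.025)<.03)&(C[...,2]>.05)&(C[...,2]<.175); c=C[m]
print("cam",P.round(3))
for lo in np.arange(.05,.17,.01):
    q=c[(c[:,2]>lo)&(c[:,2]<lo+.01)]
    if len(q): print(round(lo,2),len(q),q.mean(0).round(4),q.min(0).round(4),q.max(0).round(4))
E
```

```text
t 11.0 q [-0.785  0.247  2.251  1.825  1.384 -0.955] p [ 0.5486 -0.0504  0.2754] z [ 0.891  0.454 -0.001] y [ 0.454 -0.891  0.005] F [ 0.2 -0.5 -0.2] open 1.0
d [-0.0004 -0.0007  0.0007] rot [-0.   0.   0.3] 0.3 0.001
cam [ 0.486 -0.082  0.355]
```

View pics/w5.png

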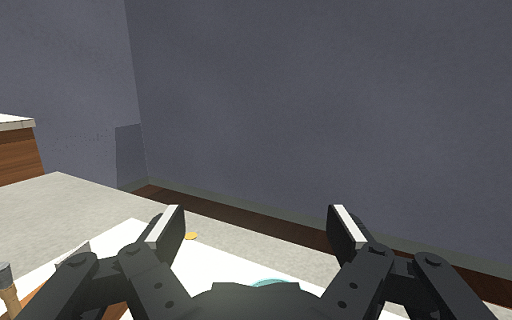

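The wrist view looks level over the driver, which the gripper hides, so I rely on the two fixed-camera measurements. I'll descend partway, then check wrist clearance from the scene camera.

Call:
arm_command --pt "-0.035 0 0.001 0 0 0 0.0854" --pt "-0.07 -0.0005 0.001 0 0 0 0.0854" --pt "-0.1 -0.0005 0.001 0 0 0 0.0854" --pt "-0.13 -0.0005 0.001 0 0 0 0.0854" --pt "-0.145 -0.0005 0.001 0 0 0 0.0854"

```text
time_s: 11.55
eef_pos: [0.5488, -0.0488, 0.1276]
eef_rot: [-0.166, 0.69, 0.165, 0.685]
wrist_force: [0.7, 0.1, -0.8]
opening: 1.0
```

```bash
python3 - <<'E'
from plan import *
log()
p,d,K,P,A=cam("scene"); save("s6.png",p[130:330,150:470],2.4); C=cloud(d,K,P,A)
t,Rm,o=tcp(); L=(C-t)@Rm   # tool frame; x up
m=(abs(L[...,1])<.12)&(L[...,2]<-.02)&(L[...,2]>-.5)&(C[...,2]>.02)&(C[...,2]<.4)
for lo in np.arange(-.4,-.02,.04):
    q=C[m&(L[...,2]>lo)&(L[...,2]<lo+.04)]; q=q[q[:,2]>.025]
    if len(q): print(round(lo,2),len(q),"minz",np.percentile(q[:,2],[0,3]).round(3))
# driver in tool frame
m=(L[...,2]>.02)&(L[...,2]<.1)&(abs(L[...,1])<.03)&(C[...,2]>.05)&(C[...,2]<.175); c=L[m]
for lo in np.arange(-.08,.05,.015):
    q=c[(c[:,0]>lo)&(c[:,0]<lo+.015)]
    if len(q): print("drv h",round(lo,3),len(q),q[:,1:].mean(0).round(4))
E
```

```text
t 11.55 q [-0.781  0.705  2.15   1.875  1.476 -1.295] p [ 0.5488 -0.0488  0.1276] z [ 0.891  0.455 -0.007] y [ 0.454 -0.891 -0.004] F [ 0.7  0.1 -0.8] open 1.0
-0.32 12 minz [0.148 0.15 ]
-0.28 262 minz [0.104 0.154]
-0.24 2463 minz [0.083 0.125]
-0.2 241 minz [0.108 0.117]
-0.16 160 minz [0.122 0.139]
-0.12 215 minz [0.116 0.133]
-0.08 355 minz [0.13  0.137]
-0.04 207 minz [0.118 0.124]
drv h -0.08 31 [0.0009 0.066 ]
drv h -0.065 41 [0.0002 0.0661]
drv h -0.05 45 [0.0006 0.0664]
drv h -0.035 66 [0.0003 0.0636]
drv h -0.02 31 [0.0009 0.0575]
drv h -0.005 18 [0.0005 0.0591]
drv h 0.01 18 [0.0002 0.0585]
drv h 0.025 21 [0.0007 0.0579]
drv h 0.04 2 [0.0012 0.058 ]
```

View pics/s6.png

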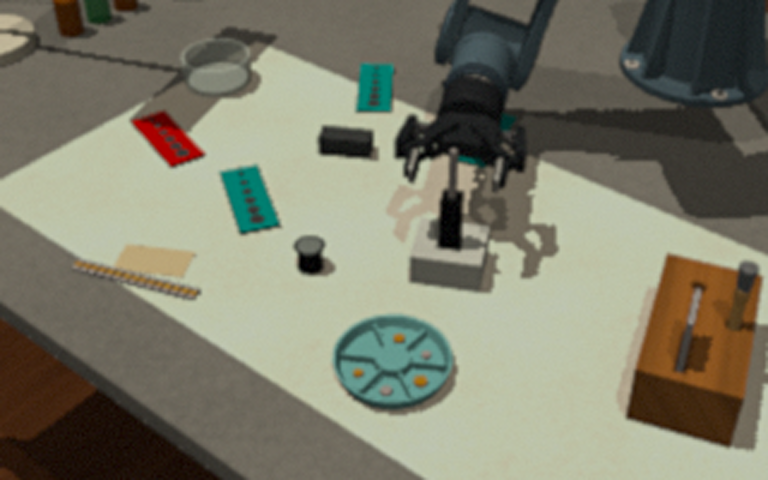

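The scene view shows the driver between the open fingers at (455,190), wrist well clear, the gauge standing in the slot at (692,325), and the bystanders in place. Descend and grip.

Call:
arm_command --pt "-0.015 0 0 0 0 0 0.0854" --pt "-0.028 0.0005 0 0 0 0 0.0854" --pt "-0.0355 0.0005 0 0 0 0 0.0854" --pt "-0.0355 0.0005 0 0 0 0 0.05" --pt "-0.0355 0.0005 0 0 0 0 0.015"

```text
time_s: 12.1
eef_pos: [0.5489, -0.0489, 0.0945]
eef_rot: [-0.166, 0.689, 0.166, 0.686]
wrist_force: [0.1, -1.1, 0.0]
opening: 0.695
```

Call:
arm_command --pt "0 0 0 0 0 0 0.015" --pt "0 0 0 0 0 0 0.015" --pt "0 0 0 0 0 0 0.015" --pt "0 0 0 0 0 0 0.015" --pt "0 0 0 0 0 0 0.015"

```text
time_s: 12.6
eef_pos: [0.5487, -0.0487, 0.0942]
eef_rot: [-0.166, 0.689, 0.165, 0.686]
wrist_force: [-0.5, -1.1, 4.1]
opening: 0.266
```

```bash
python3 - <<'E'
from plan import *
log(); p,Rm,o=tcp(); up=Rm.T@[0,0,1.]; print(up.round(4))
pathcheck([(up*.03*i,[0,0,0]) for i in range(1,7)])
E
```

```text
t 12.6 q [-0.781  0.809  2.11   1.88   1.498 -1.358] p [ 0.5487 -0.0487  0.0942] z [ 0.89   0.455 -0.004] y [ 0.455 -0.89  -0.001] F [-0.5 -1.1  4.1] open 0.266
[ 1.     -0.0011 -0.0038]
[-0.78  0.72  2.15  1.88  1.48 -1.31] dq max 0.09 cost 2e-11
[-0.78  0.63  2.18  1.87  1.46 -1.25] dq max 0.09 cost 2e-11
[-0.78  0.53  2.2   1.86  1.44 -1.18] dq max 0.09 cost 2e-11
[-0.78  0.44  2.23  1.85  1.42 -1.11] dq max 0.1 cost 2e-11
[-0.78  0.34  2.24  1.84  1.4  -1.03] dq max 0.09 cost 2e-11
[-0.78  0.25  2.25  1.83  1.38 -0.95] dq max 0.09 cost 2e-11
```

Call:
arm_command --pt "0.015 0 0 0 0 0 0.015" --pt "0.05 0 0 0 0 0 0.015" --pt "0.09 0 0 0 0 0 0.015" --pt "0.13 0 0 0 0 0 0.015" --pt "0.16 0 0 0 0 0 0.015"

```text
time_s: 13.1
eef_pos: [0.5492, -0.0482, 0.2553]
eef_rot: [-0.165, 0.689, 0.166, 0.686]
wrist_force: [-0.1, 0.2, -0.9]
opening: 0.273
```

```bash
python3 - <<'E'
from plan import *
log()
p,Rm,o=tcp()
r=[0,0,180.]
print("spin"); pathcheck([([0,0,0],np.array(r)*i/6) for i in range(1,7)])
for q in ik([.527,.239,.25],az(50),az(140)): print("hover",q.round(2))
for q in ik([.527,.239,.13],az(50),az(140)): print("low",q.round(2))
E
```

```text
t 13.1 q [-0.779  0.305  2.245  1.836  1.391 -1.001] p [ 0.5492 -0.0482  0.2553] z [ 0.89   0.455 -0.005] y [ 0.455 -0.89  -0.001] F [-0.1  0.2 -0.9] open 0.273
spin
[-0.78  0.3   2.25  1.84  1.39 -0.48] dq max 0.52 cost 2e-11
[-0.78  0.3   2.25  1.84  1.39  0.05] dq max 0.52 cost 2e-11
[-0.78  0.3   2.25  1.84  1.39  0.57] dq max 0.52 cost 2e-11
[-0.78  0.3   2.25  1.84  1.39  1.09] dq max 0.52 cost 2e-11
[-0.78  0.3   2.25  1.84  1.39  1.62] dq max 0.52 cost 2e-11
[-0.78  0.3   2.25  1.84  1.39  2.14] dq max 0.52 cost 2e-11
hover [-0.33  0.28  2.32  1.89  1.39  2.08]
low [-0.33  0.69  2.22  1.93  1.49  1.78]
```

Call:
arm_command --pt "0 0 0 0 0 8 0.015" --pt "0 0 0 0 0 16 0.015" --pt "0 0 0 0 0 24 0.015" --pt "0 0 0 0 0 32 0.015" --pt "0 0 0 0 0 40 0.015"

```text
time_s: 13.6
eef_pos: [0.5492, -0.0481, 0.2533]
eef_rot: [-0.392, 0.704, -0.083, 0.586]
wrist_force: [0.4, -0.3, -1.1]
opening: 0.269
```

Call:
arm_command --pt "0 0 0 0 0 8 0.015" --pt "0 0 0 0 0 16 0.015" --pt "0 0 0 0 0 24 0.015" --pt "0 0 0 0 0 32 0.015" --pt "0 0 0 0 0 40 0.015"

```text
time_s: 14.1
eef_pos: [0.5492, -0.0481, 0.2532]
eef_rot: [-0.569, 0.634, -0.319, 0.417]
wrist_force: [-0.3, 0.7, -0.7]
opening: 0.271
```

Call:
arm_command --pt "0 0 0 0 0 8 0.015" --pt "0 0 0 0 0 16 0.015" --pt "0 0 0 0 0 24 0.015" --pt "0 0 0 0 0 32 0.015" --pt "0 0 0 0 0 40 0.015"

```text
time_s: 14.6
eef_pos: [0.5492, -0.0482, 0.2532]
eef_rot: [0.677, -0.487, 0.516, -0.197]
wrist_force: [0.4, 0.3, -0.7]
opening: 0.271
```

Call:
arm_command --pt "0 0 0 0 0 8 0.015" --pt "0 0 0 0 0 16 0.015" --pt "0 0 0 0 0 24 0.015" --pt "0 0 0 0 0 32 0.015" --pt "0 0 0 0 0 40 0.015"

```text
time_s: 15.1
eef_pos: [0.5492, -0.0481, 0.2532]
eef_rot: [0.703, -0.281, 0.651, 0.046]
wrist_force: [-0.3, 1.0, -0.9]
opening: 0.268
```

```bash
python3 - <<'E'
from plan import *
log()
via([.528,.240,.25],50,1,n=8); calls([.528,.240,.25],50,1,2)
E
```

```text
t 15.1 q [-0.779  0.311  2.245  1.836  1.391  1.793] p [ 0.5492 -0.0481  0.2532] z [ 0.89   0.455 -0.006] y [-0.431  0.838 -0.334] F [-0.3  1.  -0.9] open 0.268
d [-0.0793  0.232   0.0626] rot [-22.6  -4.3  19.2] 30.0 0.253
[-0.74  0.29  2.27  1.82  1.39  1.83] dq max 0.04 cost 2e-11
[-0.69  0.28  2.29  1.82  1.39  1.87] dq max 0.04 cost 2e-11
[-0.64  0.27  2.3   1.82  1.39  1.91] dq max 0.05 cost 2e-11
[-0.59  0.26  2.31  1.82  1.39  1.95] dq max 0.05 cost 2e-11
[-0.53  0.26  2.32  1.83  1.39  1.98] dq max 0.06 cost 2e-11
[-0.47  0.26  2.33  1.85  1.39  2.02] dq max 0.06 cost 2e-11
[-0.4   0.27  2.32  1.87  1.38  2.05] dq max 0.07 cost 2e-11
[-0.33  0.28  2.32  1.89  1.38  2.08] dq max 0.07 cost 2e-11
call 1 d [-0.04   0.116  0.031] rot [-11.3  -2.1   9.6]
call 2 d [-0.019  0.112  0.055] rot [-11.3  -2.1   9.6]
```

Call:
arm_command --pt "-0.006 0.018 0.005 -2 -0.4 1.9 0.015" --pt "-0.014 0.042 0.011 -4 -0.8 3.8 0.015" --pt "-0.023 0.066 0.018 -6.5 -1.2 5.7 0.015" --pt "-0.031 0.091 0.024 -9 -1.6 7.6 0.015" --pt "-0.04 0.116 0.031 -11.3 -2.1 9.6 0.015"

```text
time_s: 15.6
eef_pos: [0.5206, 0.0759, 0.2513]
eef_rot: [0.678, -0.294, 0.651, 0.173]
wrist_force: [-0.6, 0.6, -2.2]
opening: 0.269
```

Call:
arm_command --pt "-0.005 0.028 0.014 -2.3 -0.4 1.9 0.015" --pt "-0.009 0.054 0.026 -4.6 -0.8 3.8 0.015" --pt "-0.013 0.078 0.038 -7 -1.3 5.8 0.015" --pt "-0.017 0.1 0.049 -9.2 -1.7 7.7 0.015" --pt "-0.019 0.112 0.055 -11.3 -2.1 9.6 0.015"

```text
time_s: 16.1
eef_pos: [0.492, 0.2, 0.2489]
eef_rot: [0.64, -0.301, 0.641, 0.298]
wrist_force: [0.5, 0.1, -0.3]
opening: 0.268
```

```bash
cat > drv.py <<'E'
from plan import *
log(); via([.528,.239,.25],50,1,n=0)
for n in("scene","top"):
    p,d,K,P,A=cam(n); C=cloud(d,K,P,A); t,Rm,o=tcp(); g=t+Rm[:,2]*.054
    v=P-g; v[2]=0; v/=np.linalg.norm(v); print(n,"to cam",v.round(2))
    m=(np.linalg.norm(C[...,:2]-g[:2],axis=-1)<.02)
    for lo in np.arange(-.09,.09,.015):
        q=C[m&(C[...,2]>g[2]+lo)&(C[...,2]<g[2]+lo+.015)]
        if len(q): print("h",round(lo,3),len(q),(q.mean(0)-g).round(4)[:2],"perp",((q-g)@[-v[1],v[0],0]).mean().round(4))
    if n=="scene": save("s7.png",p[150:350,350:550],3)
E
python3 drv.py
```

```text
t 16.1 q [-0.327  0.279  2.32   1.888  1.381  2.079] p [0.492  0.2    0.2489] z [ 0.641  0.768 -0.003] y [-0.768  0.641 -0.004] F [ 0.5  0.1 -0.3] open 0.268
d [-0.0011 -0.0025 -0.001 ] rot [ 0.2 -0.2  0.2] 0.3 0.003
scene to cam [0.96 0.28 0.  ]
h -0.075 14 [ 0.0046 -0.0002] perp -0.0015
h -0.06 22 [0.0049 0.    ] perp -0.0014
h -0.045 23 [0.0049 0.0002] perp -0.0012
h -0.03 21 [0.0045 0.0008] perp -0.0005
h -0.015 33 [0.0063 0.0111] perp 0.0088
h 0.0 83 [0.0079 0.0041] perp 0.0017
h 0.015 88 [0.0098 0.0025] perp -0.0004
h 0.03 98 [0.0092 0.0029] perp 0.0002
h 0.045 90 [0.0097 0.0033] perp 0.0004
h 0.06 90 [0.0095 0.0032] perp 0.0004
h 0.075 101 [0.0061 0.0019] perp 0.0001
top to cam [-0.33 -0.94  0.  ]
h -0.075 3 [-0.003  -0.0018] perp -0.0022
h -0.06 6 [-0.002  -0.0015] perp -0.0014
h -0.045 11 [-0.0018 -0.0022] perp -0.001
h -0.03 2 [-0.0019 -0.0023] perp -0.001
h -0.015 15 [-0.0116 -0.0045] perp -0.0095
h 0.0 94 [ 0.0006 -0.006 ] perp 0.0025
h 0.015 43 [-0.0018 -0.0066] perp 0.0005
h 0.03 42 [-0.0034 -0.0063] perp -0.0011
h 0.045 44 [-0.0037 -0.006 ] perp -0.0015
h 0.06 51 [-0.0023 -0.0061] perp -0.0002
h 0.075 150 [-0.001  0.001] perp -0.0013
```

View pics/s7.png

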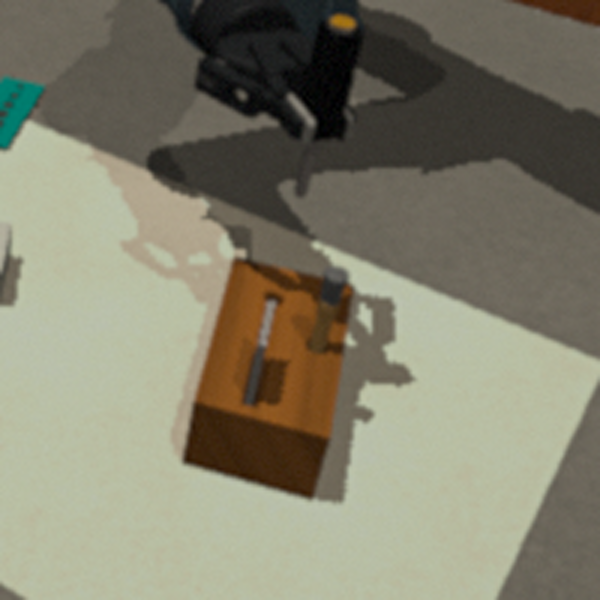

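The scene view shows the driver upside-down-corrected: butt at (343,22), shaft tip at (303,190) pointing down. The gauge is in the slot at (262,350). Correct about 2.5 mm sideways and descend.

Call:
arm_command --pt "0.015 -0.0025 -0.001 0 0 0 0.015" --pt "0.035 -0.0025 -0.001 0 0 0 0.015" --pt "0.058 -0.0025 -0.001 0 0 0 0.015" --pt "0.078 -0.0025 -0.001 0 0 0 0.015" --pt "0.088 -0.0025 -0.001 0 0 0 0.015"

```text
time_s: 16.7
eef_pos: [0.495, 0.1944, 0.1598]
eef_rot: [0.641, -0.3, 0.642, 0.296]
wrist_force: [0.2, -0.3, -1.1]
opening: 0.27
```

```bash
sed -i 's/save("s7.png"/save("s8.png"/; s/,.239,.25\]/,.239,.16]/' drv.py; python3 drv.py | grep -v "h 0.0[0-4]"
```

```text
t 16.7 q [-0.34   0.59   2.25   1.916  1.462  1.848] p [0.495  0.1944 0.1598] z [ 0.645  0.764 -0.004] y [-0.764  0.645 -0.005] F [ 0.2 -0.3 -1.1] open 0.27
d [-0.0002  0.0034  0.0014] rot [-0.2 -0.2  0.3] 0.4 0.004
scene to cam [0.96 0.29 0.  ]
h -0.09 99 [-0.0011 -0.0008] perp -0.0005
h -0.075 10 [ 0.0041 -0.0002] perp -0.0014
h -0.06 20 [0.0048 0.0005] perp -0.0009
h -0.045 18 [0.0043 0.0006] perp -0.0007
h -0.03 17 [0.0043 0.002 ] perp 0.0007
h -0.015 22 [0.0053 0.0119] perp 0.0098
h 0.0 81 [0.0078 0.0043] perp 0.0019
h 0.06 83 [0.0091 0.0037] perp 0.0009
h 0.075 95 [0.0058 0.0032] perp 0.0014
top to cam [-0.34 -0.94  0.  ]
h -0.09 39 [-0.0107  0.0045] perp -0.0116
h -0.075 4 [-0.0023 -0.0026] perp -0.0013
h -0.06 5 [-0.     -0.0041] perp 0.0014
h -0.045 6 [-0.0023 -0.0033] perp -0.001
h -0.03 1 [-0.0026 -0.0045] perp -0.0009
h -0.015 15 [-0.0088 -0.0071] perp -0.0058
h 0.0 67 [-0.0001 -0.0061] perp 0.002
h 0.06 35 [-0.0035 -0.0065] perp -0.001
h 0.075 119 [0.0001 0.    ] perp 0.0001
```

Call:
arm_command --pt "0 0.0034 0.0014 0 0 0 0.015" --pt "0 0.0034 0.0014 0 0 0 0.015" --pt "0.005 0.0034 0.0014 0 0 0 0.015" --pt "0.01 0.0034 0.0014 0 0 0 0.015" --pt "0.01 0.0034 0.0014 0 0 0 0.015"

```text
time_s: 17.3
eef_pos: [0.4933, 0.1984, 0.1512]
eef_rot: [0.641, -0.301, 0.641, 0.296]
wrist_force: [-0.7, -0.5, -0.4]
opening: 0.271
```

```bash
sed -i 's/,.239,.16\]/,.239,.15]/' drv.py; python3 drv.py | grep -v "h 0.0[0-4]"
```

```text
t 17.3 q [-0.33   0.62   2.244  1.926  1.469  1.825] p [0.4933 0.1984 0.1512] z [ 0.643  0.766 -0.003] y [-0.766  0.643 -0.006] F [-0.7 -0.5 -0.4] open 0.271
d [ 0.0012 -0.0005 -0.0006] rot [-0.  -0.1  0.4] 0.4 0.001
scene to cam [0.96 0.29 0.  ]
h -0.09 113 [-0.0005  0.0001] perp 0.0002
h -0.075 11 [ 0.0046 -0.0008] perp -0.002
h -0.06 19 [0.0043 0.0004] perp -0.0008
h -0.045 21 [0.0046 0.0012] perp -0.0001
h -0.03 14 [0.0052 0.0017] perp 0.0002
h -0.015 25 [0.0055 0.0118] perp 0.0097
h 0.0 81 [0.0083 0.0035] perp 0.0009
h 0.06 80 [0.0094 0.0042] perp 0.0014
h 0.075 93 [0.0052 0.0025] perp 0.0009
top to cam [-0.33 -0.94  0.  ]
h -0.09 55 [-0.0107  0.0043] perp -0.0115
h -0.075 3 [-0.002  -0.0019] perp -0.0012
h -0.06 8 [-0.0004 -0.0042] perp 0.001
h -0.045 6 [-0.0011 -0.0025] perp -0.0002
h -0.015 11 [-0.0089 -0.0069] perp -0.0061
h 0.0 67 [-0.0003 -0.0062] perp 0.0018
h 0.06 33 [-0.0024 -0.0072] perp 0.0001
h 0.075 118 [-0.0002 -0.0001] perp -0.0001
```

Call:
arm_command --pt "0.006 0 0 0 0 0 0.015" --pt "0.012 0 0 0 0 0 0.015" --pt "0.018 0 0 0 0 0 0.015" --pt "0.023 0 0 0 0 0 0.015" --pt "0.023 0 0 0 0 0 0.015"

```text
time_s: 17.9
eef_pos: [0.4932, 0.1983, 0.1277]
eef_rot: [0.641, -0.301, 0.641, 0.297]
wrist_force: [-0.7, -0.5, -1.3]
opening: 0.271
```

```bash
python3 -c "
from plan import *
log(); via([.528,.239,.115],50,1,n=3)"
```

```text
t 17.9 q [-0.33   0.699  2.218  1.93   1.487  1.777] p [0.4932 0.1983 0.1277] z [ 0.643  0.766 -0.003] y [-0.766  0.643 -0.005] F [-0.7 -0.5 -1.3] open 0.271
d [ 0.0127 -0.0004 -0.0004] rot [-0.  -0.2  0.3] 0.3 0.013
[-0.33  0.71  2.21  1.93  1.49  1.77] dq max 0.01 cost 2e-11
[-0.33  0.73  2.21  1.93  1.5   1.76] dq max 0.01 cost 2e-11
[-0.33  0.74  2.2   1.93  1.5   1.76] dq max 0.01 cost 2e-11
```

Call:
arm_command --pt "0.007 0 0 0 0 0 0.015" --pt "0.014 0 0 0 0 0 0.015" --pt "0.019 0 0 0 0 0 0.015" --pt "0.019 0 0 0 0 0 0.015" --pt "0.019 0 0 0 0 0 0.015"

```text
time_s: 18.4
eef_pos: [0.4934, 0.1981, 0.1094]
eef_rot: [0.641, -0.301, 0.641, 0.296]
wrist_force: [0.5, 0.7, -0.9]
opening: 0.272
```

Call:
arm_command --pt "0 0 0 0 0 0 0.045" --pt "0 0 0 0 0 0 0.06" --pt "0 0 0 0 0 0 0.06" --pt "0 0 0 0 0 0 0.06" --pt "0 0 0 0 0 0 0.06"

```text
time_s: 18.9
eef_pos: [0.4935, 0.1981, 0.1097]
eef_rot: [0.641, -0.301, 0.641, 0.296]
wrist_force: [0.1, 0.6, -1.0]
opening: 0.701
```

```bash
cat > chk.py <<'E'
from plan import *
log()
H=np.array([.528,.239,0])
for n in("scene","top"):
    p,d,K,P,A=cam(n); C=cloud(d,K,P,A)-H; v=P-H; v[2]=0; v/=np.linalg.norm(v)
    m=(np.linalg.norm(C[...,:2],axis=-1)<.022)
    print(n,"top z",np.percentile(C[m][:,2],[90,99,100]).round(4))
    for lo in np.arange(.075,.18,.015):
        q=C[m&(C[...,2]>lo)&(C[...,2]<lo+.015)]
        if len(q): print("h",round(lo,3),len(q),"perp",(q@[-v[1],v[0],0]).mean().round(4),"fwd",(q@v).mean().round(4),"xy",q.mean(0)[:2].round(4))
    np.save("last_"+n,p)
E
python3 chk.py
```

```text
t 18.9 q [-0.331  0.758  2.195  1.933  1.501  1.74 ] p [0.4935 0.1981 0.1097] z [ 0.643  0.766 -0.002] y [-0.766  0.643 -0.007] F [ 0.1  0.6 -1. ] open 0.701
scene top z [0.1612 0.1673 0.1681]
h 0.075 56 perp 0.0005 fwd 0.0081 xy [0.0076 0.0028]
h 0.09 68 perp -0.0 fwd 0.0087 xy [0.0083 0.0025]
h 0.105 65 perp 0.0009 fwd 0.0083 xy [0.0077 0.0033]
h 0.12 64 perp 0.0003 fwd 0.0086 xy [0.0082 0.0028]
h 0.135 70 perp 0.0012 fwd 0.008 xy [0.0073 0.0034]
h 0.15 90 perp 0.0011 fwd 0.0068 xy [0.0062 0.0029]
h 0.165 25 perp 0.001 fwd 0.0007 xy [0.0003 0.0012]
top top z [0.1661 0.1693 0.1699]
h 0.075 23 perp 0.0001 fwd 0.0093 xy [-0.003  -0.0088]
h 0.09 24 perp -0.0013 fwd 0.0095 xy [-0.0044 -0.0085]
h 0.105 20 perp 0.0002 fwd 0.0093 xy [-0.0029 -0.0088]
h 0.12 29 perp 0.0007 fwd 0.0091 xy [-0.0024 -0.0088]
h 0.135 23 perp 0.0006 fwd 0.0102 xy [-0.0029 -0.0099]
h 0.15 74 perp -0.0003 fwd 0.0041 xy [-0.0017 -0.0038]
h 0.165 41 perp 0.0005 fwd 0.0014 xy [ 0.     -0.0015]
```

The driver dropped home: the butt reads about 0.166 m, upright and on the hole axis. Retreat straight back.

Call:
arm_command --pt "0 0 -0.015 0 0 0 0.06" --pt "0 0 -0.035 0 0 0 0.06" --pt "0 0 -0.06 0 0 0 0.06" --pt "-0.02 0 -0.085 0 0 0 0.06" --pt "-0.05 0 -0.1 0 0 0 0.06"

```text
time_s: 19.5
eef_pos: [0.4282, 0.1209, 0.1593]
eef_rot: [0.641, -0.299, 0.642, 0.297]
wrist_force: [0.7, -0.9, 0.8]
opening: 0.702
```

Call:
arm_command --pt "-0.03 0 0 0 0 0 0.06" --pt "-0.06 0 0 0 0 0 0.06" --pt "-0.06 0 0 0 0 0 0.06" --pt "-0.06 0 0 0 0 0 0.06" --pt "-0.06 0 0 0 0 0 0.06"

```text
time_s: 20.0
eef_pos: [0.4286, 0.1224, 0.2191]
eef_rot: [0.641, -0.301, 0.641, 0.297]
wrist_force: [0.2, -0.6, 0.0]
opening: 0.706
```

```bash
python3 chk.py; python3 - <<'E'
from h import *
p,d,K,P,A=cam("scene"); q,dq,K2,P2,A2=cam("top")
H=np.array([.572,.263,0]); HR=np.stack([az(106.6),az(196.6),[0,0,1.]],1)
for n,dd,KK,PP,AA in(("scene",d,K,P,A),("top",dq,K2,P2,A2)):
    C=(cloud(dd,KK,PP,AA)-H)@HR; m=(abs(C[...,0]+.01)<.02)&(abs(C[...,1]+.05)<.04)&(C[...,2]>.08); c=C[m]
    for lo in(.08,.095,.11,.122):
        s=c[(c[:,2]>lo)&(c[:,2]<lo+.015)]; print(n,"gauge",lo,len(s),s.mean(0).round(4) if len(s) else "", s[:,1].min().round(4) if len(s) else "",s[:,1].max().round(4) if len(s) else "")
    print("max z",c[:,2].max())
save("final.png",np.hstack([p[130:330,230:500],q[90:270,110:350].repeat(1,0)[:180].__class__(0) if 0 else cv2.copyMakeBorder(q[90:270,110:350],0,20,0,0,cv2.BORDER_CONSTANT)]),1.5)
E
```

```text
t 20.0 q [-0.678  0.323  2.436  1.589  1.56   1.948] p [0.4286 0.1224 0.2191] z [ 0.643  0.766 -0.003] y [-0.766  0.643 -0.005] F [ 0.2 -0.6  0. ] open 0.706
scene top z [0.1609 0.1668 0.1683]
h 0.075 57 perp 0.0008 fwd 0.0086 xy [0.008  0.0033]
h 0.09 68 perp -0.0001 fwd 0.0087 xy [0.0083 0.0024]
h 0.105 59 perp -0.0 fwd 0.0086 xy [0.0082 0.0025]
h 0.12 67 perp -0.0 fwd 0.009 xy [0.0086 0.0026]
h 0.135 69 perp 0.0004 fwd 0.0088 xy [0.0084 0.0029]
h 0.15 90 perp 0.0 fwd 0.0066 xy [0.0063 0.0019]
h 0.165 22 perp -0.0002 fwd 0.0014 xy [0.0014 0.0003]
top top z [0.1654 0.1691 0.1703]
h 0.075 21 perp 0.0006 fwd 0.0093 xy [-0.0025 -0.0089]
h 0.09 22 perp -0.0009 fwd 0.0085 xy [-0.0037 -0.0077]
h 0.105 28 perp 0.0004 fwd 0.0095 xy [-0.0028 -0.0091]
h 0.12 24 perp -0.0011 fwd 0.0092 xy [-0.0041 -0.0083]
h 0.135 25 perp -0.0013 fwd 0.0097 xy [-0.0045 -0.0087]
h 0.15 76 perp -0.0001 fwd 0.0036 xy [-0.0013 -0.0034]
h 0.165 35 perp 0.0 fwd 0.0005 xy [-0.0002 -0.0005]
scene gauge 0.08 13 [-0.0107 -0.0738  0.0874] -0.0771 -0.0569
scene gauge 0.095 15 [-0.0105 -0.0755  0.1017] -0.077 -0.073
scene gauge 0.11 17 [-0.0109 -0.0738  0.1181] -0.0779 -0.055
scene gauge 0.122 52 [-0.0106 -0.0545  0.1296] -0.0769 -0.0265
max z 0.13250887110139498
top gauge 0.08 33 [-0.0129 -0.0483  0.0874] -0.0744 -0.0246
top gauge 0.095 32 [-0.0128 -0.0457  0.1024] -0.0745 -0.0246
top gauge 0.11 36 [-0.013  -0.0468  0.1179] -0.0735 -0.0252
top gauge 0.122 64 [-0.011  -0.0494  0.1293] -0.0744 -0.0252
max z 0.13436694164826257
```

View pics/final.png

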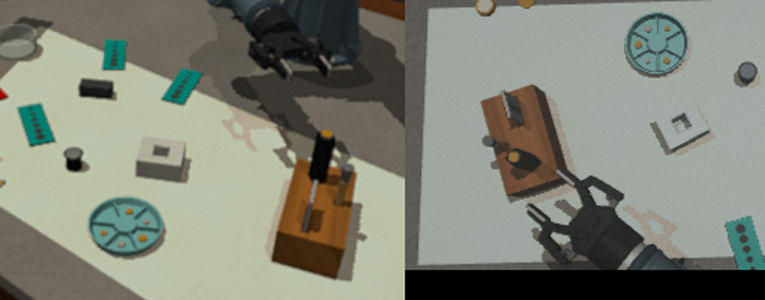

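Both tools are seated and upright in both views, the gripper is clear of everything and the bystanders have not moved.

```bash
python3 -c "
from bench import ctrl
print(ctrl.hand_in())"
```

```text
the job is handed in; nothing more can be done
None
```

Both tools are put away and released, and the job was handed in at about 20 s of the 72 s allowed.

- **Gauge plate:** I gripped the grey plate across its width, swung it upright and lowered it into the slot. The last check put its centre at about hx -10.5 mm, hy -50 to -51 mm. Its top read 130–132 mm, which means fully home, and its faces were vertical.
- **Screwdriver:** I gripped it with the tool horizontal, turned it over by a half turn of the wrist and let it drop the last 25 mm or so into the hole. The last check put it within about 1 mm of the hole axis, within about 1° of upright. The butt read 166–168 mm, consistent with the shoulder resting on the wood.
- **Bystanders and robot:** The final picture shows the brush, dish, loupe and part of the jar where they were. That was checked by eye, not measured. The gripper was clear of everything.
- **Disagreements:**
  - Depth heights read 1–3 mm high throughout.
  - The cameras differed by about 1–2 mm on the gauge and holder positions, and by 1–3 mm on the tip of the held driver.
  - The slot and hole measured from pixels lay 1–2 mm off the holder outline fit.
  - All of these are within the tolerances.
- **Not tested:** I did not push on the driver to confirm seating; that rests on the camera heights alone.

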